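# Put the slide boxes away in the clear cabinet

## Robot

A 6-joint arm with a two-finger parallel gripper is mounted at the origin on the work surface. World frame = base frame: x ahead of the robot, y to its left, z up, the work surface at z = 0. Lengths are in mm, angles in rad, forces in N, time in s.
With the tool pointing down it reaches from about 400 to 925 mm from the base axis. Payload 12.5 kg.
Tool frame: the origin (TCP) lies at the centre of the arm's flange, where the gripper is bolted on; the fingertips stand 190 mm ahead of it and the grasp point (between the pads) lies env.grip_point_offset ahead of it (env.grip_point_offset is the distance from the TCP to the grasp point, in mm); z points along the fingers, x is the direction in which the jaws open and shut, and the axes are right-handed (so a half turn about z gives the same grasp; the last joint's range is limited). The gripper opens to 95 mm and grips with 3 to 60 N. Pads are 20 mm wide; open, the fingers measure 119 mm over their backs; the gripper's body (75 mm by 180 mm) begins 59 mm behind the grasp point.
Start: joints at [-1.302, 0.491, 1.559, -0, 1.092, -0.106], TCP at [228.823, -581.605, 404.761] pointing down, gripper open.
Joint ranges: [-3.1, 3.1], [-0.84, 2.19], [0.05, 2.79], [-1.13, 4.28], [0.06, 2.93], [-2.69, 2.69]. Speed limits (rad/s): [2.22, 2.22, 2.79, 3.14, 3.14, 3.14].

## Interface

Orientations are given as [roll, pitch, yaw] about the fixed x, y, z axes, in that order (R = Rz(yaw) Ry(pitch) Rx(roll)).
In Python, from cell import state, read_camera, camera_model, job_done, env gives the robot as it stands.
- The arm moves only by the tool arm_command, never from a script. Its argument "steps" is a list of rows, each a list of 6 numbers: the shift along the tool's x, y, z in cm, then the turn, a rotation vector about the tool's x, y, z in degrees. In form: [[dx, dy, dz, rx, ry, rz], ...]. A call has 1 to 12 rows; each row is the pose to reach, as a shift and turn from the pose commanded when the call began, along the tool's axes at that moment; what a row does not reach only later rows make up. A row lasts 1/12 s, in which the tool goes at most 41.7 mm and 7.16 degrees, less where a joint would pass 70% of its speed; a pose out of reach is approached as far as the arm can. A call with a gripper value outside its range is refused whole. "jaw" is the finger opening in cm, from 0 to 9.51, set as the call begins (left out, the last holds). The fingers move at their own pace and stop on an object; the grip force is fixed at half the most. Time passes only in rows, so rows that repeat a pose let the fingers close. It gives the time, the measured TCP pose, the force and the opening at its end, in the units of the state.
- state(): the state, without advancing time (a new reading comes with each control period).
- read_camera(name): name is "side" or "top" or "wrist"; returns the picture (480x640x3 uint8, red, green, blue); there is no depth.
- camera_model(name): a dict with "K" (3x3 intrinsics, pixels), "xyz" and "rotation" of the camera in the world. Camera axes: x right, y up, looking along -z (the intrinsics and any distortion apply to the point x, -y, -z); pixel columns grow to the right and rows downward; lengths in mm; the calibration is good to about 2 mm. A picture is of the moment at which its call begins: read the wrist's pose just before it. camera_model takes no time and is no camera call; for the wrist camera it gives the pose at the moment of the call.
- job_done(): hands the job in, once; it reports no verdict.
The state is a dict: "t": time; "joints": joint angles; "qvel": joint speeds; "tau": joint torques, N m; "eef_pos": TCP position; "tcp_rot": TCP orientation; "ft_force": force on the tool from outside, world axes, zero at the start; "moment": the same for the moment, N m; "opening": opening from 0.0 (shut) to 1.0 (fully open).
Only numpy, scipy, OpenCV 4.12 (cv2) and the standard library are available. Lean on these libraries where they do the work, as an engineer would, in place of code of your own. Each camera call takes 0.05 s, during which the arm holds its last target. There are 200 camera calls.

## Task

Put the microscope-slide boxes away after the lesson: slide the cabinet's orange-gripped shutter right back, then tilt each slide box in through the narrow mouth and set it down level, lid up, lengthwise on its own blue bay mark, pushed back until it meets the rear wall, so that they stand in a neat row. When all the boxes are in, slide the shutter fully shut, and leave the amber bottle and the jar where they are.

Things in the scene. Friction and masses are not known exactly. Their poses are not given: they have to be found in the camera images.
- case: Fixed slide cabinet; origin under it on the table, z up, +x from the open front (robot side) to the rear. White floor plate 6 mm thick, walls 5 mm. Heights over the floor plate: grey front lip 28 mm, its inner face at x = -80 mm; clear rear wall (the stop), inner face at x = +80 mm; clear roof 66 to 72 mm up, from the rear wall forward to x = +8 mm. Clear side walls at y = +-208 mm, only from x = +18 mm back.
- mouth (a point): Middle of the mouth, between lip and roof edge, at the height of the roof's underside (72 mm over the table); axes as the case. The mouth is 88 mm from lip to roof edge seen from above, but the lip's top is only 38 mm lower than the roof's underside, so no level box passes. Upright grey ribs 4 mm thick, as high as the lip, run 62 mm inwards from it midway between bays and at both ends (y = 0, +-100, +-210 mm).
- shutter (a joint): Clear sliding shutter on top of the roof: 5 mm sheet, its top 84 mm over the table, 100 mm long, as wide as the case. In m: 0 = fully forward, mouth shut; 0.094 = fully back over the roof, mouth clear; stops at both ends. Slides along the case's x with about 2 N of friction and stays where it is left.
- fin (a point): Centre of the orange grip fin that stands on the shutter, 15 mm behind its middle: 14 mm thick (x), 90 mm wide (y), 30 mm high, axes as the case. Its top is 15 mm above this point and the shutter's sheet 15 mm below it.
- bay_1 (a point): Bay 1 of 4: centre of a blue 110 x 40 mm rectangle marked on the cabinet's floor, on the floor's surface; axes as the case. A box filling this rectangle touches the rear wall. Bays lie 100 mm apart along y, bay_1 at the -y end.
- bay_2 (a point): Bay 2 of 4: centre of a blue 110 x 40 mm rectangle marked on the cabinet's floor, on the floor's surface; axes as the case. A box filling this rectangle touches the rear wall. Bays lie 100 mm apart along y, bay_1 at the -y end.
- bay_3 (a point): Bay 3 of 4: centre of a blue 110 x 40 mm rectangle marked on the cabinet's floor, on the floor's surface; axes as the case. A box filling this rectangle touches the rear wall. Bays lie 100 mm apart along y, bay_1 at the -y end.
- bay_4 (a point): Bay 4 of 4: centre of a blue 110 x 40 mm rectangle marked on the cabinet's floor, on the floor's surface; axes as the case. A box filling this rectangle touches the rear wall. Bays lie 100 mm apart along y, bay_1 at the -y end.
- slidebox_1_c (a point): Closed microscope-slide box, green with white lid, 110 x 40 x 40 mm (x long, y wide, z high), 140 to 280 g; this point is its centre. Both ends are alike. It may be absent.
- slidebox_2_c (a point): Closed microscope-slide box, yellow with white lid, 110 x 40 x 40 mm (x long, y wide, z high), 140 to 280 g; this point is its centre. Both ends are alike. It may be absent.
- slidebox_3_c (a point): Closed microscope-slide box, red with white lid, 110 x 40 x 40 mm (x long, y wide, z high), 140 to 280 g; this point is its centre. Both ends are alike. It may be absent.
- slidebox_4_c (a point): Closed microscope-slide box, light wood with brown lid, 110 x 40 x 40 mm (x long, y wide, z high), 140 to 280 g; this point is its centre. Both ends are alike. It may be absent.
- stain_bottle: Amber bottle, 56 mm across, 130 mm high, origin under its foot; bystander.
- specimen_jar: Greenish jar with a white lid, 70 mm across, 85 mm high, origin under its foot; bystander.
Not all that is in view belongs to the job. What is shaped like the part that bears slidebox_3_c but pink or turquoise is not meant.

How it is judged:
By the outcome, as a careful person would: the job done as asked, in the order asked, and still so for the second after the job is handed in, with the robot touching nothing.
Of slidebox_1, slidebox_2, slidebox_3, slidebox_4 only 3 to 4 are there at a start; the rules pass over those that are not, and their reading is None.
At some moment in a run one of slidebox_1, slidebox_2, slidebox_3, slidebox_4 may be knocked a few centimetres aside while the robot is not near it.
Once in a run the grip may slacken for a moment while it holds something.
It also fails if it takes over 210 s, if anything falls off the work surface, if the arm or the gripper's body presses on something with over 40 N, if the wrist force passes 120 N, or if a joint passes its speed limit or range.

## Working session

There is one attempt and no reset: what is moved stays moved. The work goes in short steps, Python scripts to look and compute and a tool call to move; the robot and the scene stay as the last step left them, time stands still between calls to the robot, and variables do not carry over. Pictures are saved under pics/ and viewed, about 12 in all and at most 16, crops included, and the job is handed in when it is done.

Besides the shell and the picture viewer there is one more tool, called after "Request:" as name([rows], argument=value, ...), one row to a line, values as JSON. arm_command: Moves the arm, as the interface text tells. Its arguments: {"type":"object","properties":{"steps":{"type":"array"},"jaw":{"type":"number"}},"required":["steps"]}

```bash
ls; mkdir -p pics; python3 - <<'E'
from cell import state, read_camera, camera_model, job_done, env
import cv2
print(env.grip_point_offset, state())
for n in ("side","top","wrist"):
    m=camera_model(n); print(n,m)
    cv2.imwrite(f"pics/{n}0.png",read_camera(n)[:,:,::-1])
E
```

```text
pics
171.3 {'t': 0.0, 'joints': array([-1.30161042e+00,  4.91558003e-01,  1.55946751e+00, -5.07403360e-06,
        1.09170567e+00, -1.05584105e-01]), 'qvel': array([-0.00121624,  0.00055036, -0.00097432,  0.00153665, -0.00154103,
       -0.00053624]), 'tau': array([-3.95798052e-03, -6.12661028e+01, -2.58192533e+01,  6.92248112e-02,
        4.82149667e-02, -1.11786962e-04]), 'eef_pos': array([ 228.80607931, -581.56989126,  404.15637888]), 'tcp_rot': array([-3.14147714e+00,  1.13266082e-03, -1.19602391e+00]), 'ft_force': array([-1.10882339, -0.59222222,  0.40748753]), 'moment': array([-0.03974937,  0.02409916, -0.0143892 ]), 'opening': 0.9967594824010203}
side {'K': array([[624.5210014 ,   0.        , 316.02038098],
       [  0.        , 624.5210014 , 227.51352228],
       [  0.        ,   0.        ,   1.        ]]), 'xyz': array([168.54107789, 984.4763798 , 722.50602519]), 'rotation': array([ 1.03085986, -0.00582256, -2.77290255])}
top {'K': array([[609.69265034,   0.        , 315.03816553],
       [  0.        , 609.69265034, 240.94739297],
       [  0.        ,   0.        ,   1.        ]]), 'xyz': array([ 410.04816548,   34.71353515, 1477.52228001]), 'rotation': array([ 0.09063189, -0.01980305, -1.57148421])}
wrist {'K': array([[389.33202005,   0.        , 316.36798673],
       [  0.        , 389.33202005, 235.36726711],
       [  0.        ,   0.        ,   1.        ]]), 'xyz': array([ 306.25392257, -550.66638543,  385.44314235]), 'rotation': array([-2.98237660e-01,  1.18374544e-03, -1.19533344e+00])}
```

View pics/top0.png

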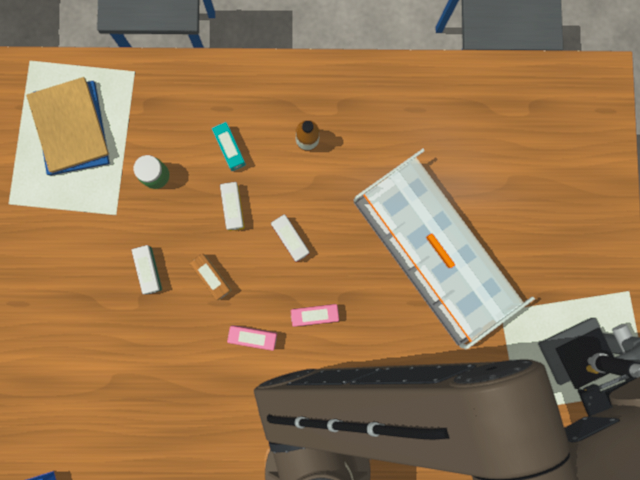

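View pics/side0.png

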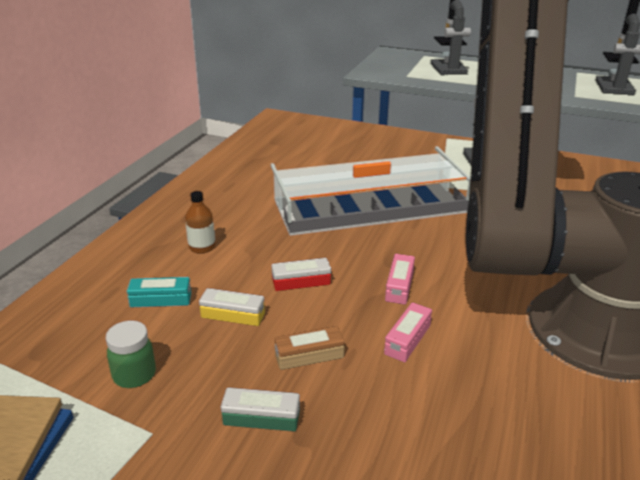

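```bash
cat > h.py <<'E'
import numpy as np, cv2
from scipy.spatial.transform import Rotation as Ro
from cell import state, read_camera, camera_model, job_done, env
def RX(e): return Ro.from_euler('xyz',e)
def ray(cam,uv):
    m=cam if isinstance(cam,dict) else camera_model(cam); K=m['K']
    d=np.array([(uv[0]-K[0,2])/K[0,0],-(uv[1]-K[1,2])/K[1,1],-1.]); return np.array(m['xyz']),RX(m['rotation']).apply(d)
def onz(cam,uv,z):
    o,d=ray(cam,uv); return o+d*(z-o[2])/d[2]
def proj(cam,P):
    m=cam if isinstance(cam,dict) else camera_model(cam); K=m['K']
    p=RX(m['rotation']).inv().apply(np.atleast_2d(P)-m['xyz'])
    return np.c_[K[0,0]*p[:,0]/-p[:,2]+K[0,2], K[1,1]*-p[:,1]/-p[:,2]+K[1,2]]
E
python3 - <<'E'
import cv2
t=cv2.imread('pics/top0.png'); s=cv2.imread('pics/side0.png')
cv2.imwrite('pics/c1.png',cv2.resize(t[140:355,345:545],None,fx=2.79,fy=2.79,interpolation=2)[:600])
cv2.imwrite('pics/c2.png',cv2.resize(t[110:310,120:345],None,fx=3,fy=3,interpolation=2))
E
```

```text
(no output)
```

View pics/c1.png

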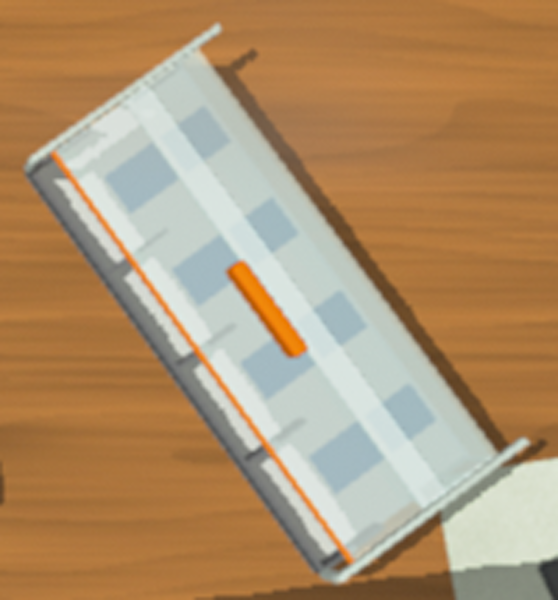

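View pics/c2.png

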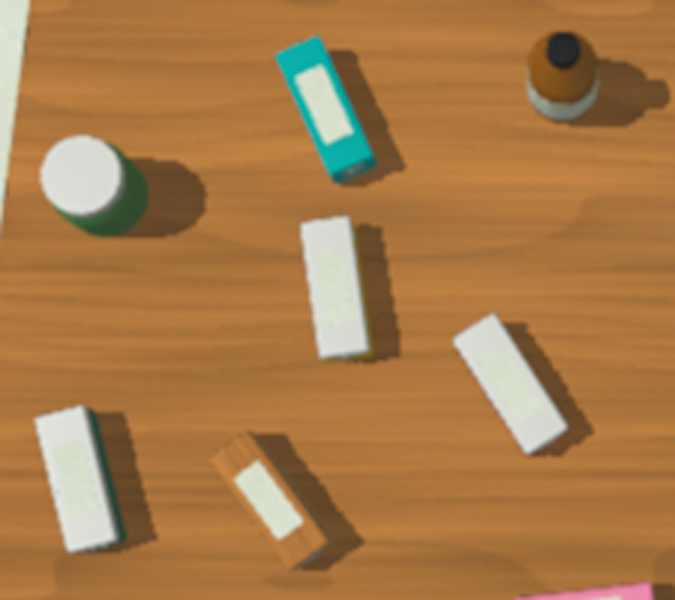

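```bash
python3 - <<'E'
from h import *
from scipy.optimize import least_squares
c1=lambda p:(345+p[0]/2.79,140+p[1]/2.79); c2=lambda p:(120+p[0]/3,110+p[1]/3)
b={4:[(105,180),(134,212),(208,107),(230,133)],3:[(172,270),(203,305),(273,198),(299,231)],2:[(241,362),(273,397),(342,290),(367,322)],1:[(308,458),(340,490),(412,385),(436,413)]}
M=[];W=[]
for k,v in b.items():
    y=-250+100*k
    M+=[(-30,y+20),(-30,y-20),(80,y+20),(80,y-20)]; W+=[onz('top',c1(p),6)[:2] for p in v]
M=np.array(M);W=np.array(W)
def tf(q,M): c,s=np.cos(q[2]),np.sin(q[2]); return M@np.array([[c,s],[-s,c]])+q[:2]
r=least_squares(lambda q:(tf(q,M)-W).ravel(),[700,-200,-1]); q=r.x
print('case',q,np.degrees(q[2]),'rms',np.sqrt(np.mean(r.fun**2)))
f=onz('top',c1((266,309)),114)[:2]; Rc=np.array([[np.cos(q[2]),-np.sin(q[2])],[np.sin(q[2]),np.cos(q[2])]])
print('fin',f,'in case',(f-q[:2])@Rc, 'side px case pts',)
B={'yellow':[(301,224),(349,216),(369,352),(320,359)],'red':[(453,341),(493,314),(567,428),(530,454)],'green':[(36,417),(82,405),(120,543),(70,552)],'wood':[(212,460),(247,432),(328,540),(294,568)]}
for n,v in B.items():
    P=np.array([onz('top',c2(p),40)[:2] for p in v]); c=P.mean(0); d=(P[0]+P[1]-P[2]-P[3])/2
    print(n,c,'yaw',np.degrees(np.arctan2(d[1],d[0])),'L',np.hypot(*d),'W',np.hypot(*(P[0]+P[3]-P[1]-P[2])/2), proj('side',[*c,20]))
# side check: case corners
C=np.array([(-85,-210),(-85,210),(85,210),(85,-210)]); print(proj('side',np.c_[tf(q,C),[34,34,78,78]]))
print('finside',proj('side',[*f,114]))
E
```

```text
case [ 516.46712504 -283.62560399   -0.94301377] -54.03070893834916 rms 2.3731477908515197
fin [ 512.1133894  -274.59575576] in case [-9.86531777  1.78007822] side px case pts
yellow [624.15734406 204.26595779] yaw 8.750950453441872 L 109.46581834104707 W 38.69049610267221 [[233.9727902  307.00092133]]
red [547.5569047   64.89341711] yaw 33.634944696384494 L 107.965729032481 W 36.888830836089944 [[302.52987053 274.45782447]]
green [472.60799992 403.48244617] yaw 15.998747532912756 L 110.97130171526052 W 38.01516654279534 [[262.83012533 408.9731166 ]]
wood [456.33281908 252.69334998] yaw 37.52146526864667 L 106.42738451804357 W 34.432477041331346 [[310.70600837 347.09952965]]
[[467.85710036 199.29454994]
 [291.78500039 221.83654524]
 [275.42283056 170.5404105 ]
 [439.22186881 152.74766579]]
finside [[372.80486325 164.12229241]]
```

```bash
cat >> h.py <<'E'
CASE=[516.5,-283.6,-0.943]
def cw(x,y,z=0):
    c,s=np.cos(CASE[2]),np.sin(CASE[2]); return np.array([CASE[0]+c*x-s*y,CASE[1]+s*x+c*y,z])
def rot(yaw,lean):  # yaw deg of leading direction (tool y); lean deg: fingers point towards leading end
    return Ro.from_euler('z',yaw+90,degrees=True)*Ro.from_euler('x',180,degrees=True)*Ro.from_euler('x',-lean,degrees=True)
CY=np.degrees(CASE[2])
def plan(*targets, off=171.3, st=None):
    """targets: (grasp point, yaw, lean) -> rows rel. to measured pose, cm/deg; seconds of rows needed"""
    s=st or state(); p0=np.array(s['eef_pos']); R0=RX(s['tcp_rot']); pp,RR=p0,R0
    for g,yaw,lean in targets:
        R=rot(yaw,lean); p=np.asarray(g)-R.apply([0,0,off]); d=R0.inv().apply(p-p0)/10; w=(R0.inv()*R).as_rotvec(degrees=True)
        n=max(np.linalg.norm(p-pp)/41.7,np.degrees((RR.inv()*R).magnitude())/7.16)
        print(np.round(d,2).tolist(),np.round(w,1).tolist(),'rows %.1f'%n,'tcp',np.round(p,0)); pp,RR=p,R
E
python3 - <<'E'
from h import *
plan((cw(-35,0,150),CY,0),(cw(-35,0,93),CY,0),off=190)
E
```

```text
[-20.58, -36.8, 6.45] [-0.0, 0.0, -104.5] rows 14.6 tcp [ 496. -255.  340.]
[-20.58, -36.8, 12.15] [-0.0, 0.0, -104.5] rows 1.4 tcp [ 496. -255.  283.]
```

Request:
arm_command([
  [-20.6,-36.8,6.4,0,0,-104.5],
  [-20.6,-36.8,6.4,0,0,-104.5],
  [-20.6,-36.8,6.4,0,0,-104.5],
  [-20.6,-36.8,6.4,0,0,-104.5],
  [-20.6,-36.8,6.4,0,0,-104.5],
  [-20.6,-36.8,6.4,0,0,-104.5],
  [-20.6,-36.8,6.4,0,0,-104.5],
  [-20.6,-36.8,6.4,0,0,-104.5],
  [-20.6,-36.8,6.4,0,0,-104.5],
  [-20.6,-36.8,6.4,0,0,-104.5],
  [-20.6,-36.8,6.4,0,0,-104.5],
  [-20.6,-36.8,6.4,0,0,-104.5],
], jaw=0)

```text
t: 1.15
eef_pos: [497.5, -252.5, 340.0]
tcp_rot: [-3.141, 0.001, 0.314]
ft_force: [-0.8, -0.1, 0.2]
opening: 0.214
```

Request:
arm_command([
  [0,0,0,0,0,-18],
  [0,0,0,0,0,-18],
  [0,0,0,0,0,-18],
  [0,0,0,0,0,-18],
  [0,0,0,0,0,-18],
])

```text
t: 1.57
eef_pos: [495.9, -255.2, 340.6]
tcp_rot: [-3.141, 0.0, 0.616]
ft_force: [-0.7, -0.5, -0.6]
opening: 0.004
```

```bash
python3 - <<'E'
from h import *
m=camera_model('wrist'); im=read_camera('wrist')[:,:,::-1].copy(); print(state()['eef_pos'],state()['tcp_rot'])
print(m)
for x,y,z in [(-30,30,6),(-30,70,6),(-30,-30,6),(-30,-70,6),(-80,0,34),(-80,100,34),(-80,-100,34),(-80,50,34),(-17,45,114),(-17,-45,114)]:
    u=proj(m,cw(x,y,z))[0]; print((x,y,z),u.round(0)); cv2.circle(im,(int(u[0]),int(u[1])),3,(0,0,255),1)
cv2.imwrite('pics/w1.png',im)
E
```

```text
[ 495.84071832 -255.21048698  340.63676354] [-3.14144442e+00  1.10748321e-04  6.15435023e-01]
{'K': array([[389.33202005,   0.        , 316.36798673],
       [  0.        , 389.33202005, 235.36726711],
       [  0.        ,   0.        ,   1.        ]]), 'xyz': array([ 447.02869058, -186.58493567,  321.83787003]), 'rotation': array([-0.29924212, -0.00093355,  0.6163902 ])}
(-30, 30, 6) [352. 226.]
(-30, 70, 6) [399. 225.]
(-30, -30, 6) [281. 227.]
(-30, -70, 6) [233. 227.]
(-80, 0, 34) [316. 171.]
(-80, 100, 34) [452. 170.]
(-80, -100, 34) [180. 173.]
(-80, 50, 34) [384. 170.]
(-17, 45, 114) [393. 297.]
(-17, -45, 114) [240. 298.]
```

View pics/w1.png

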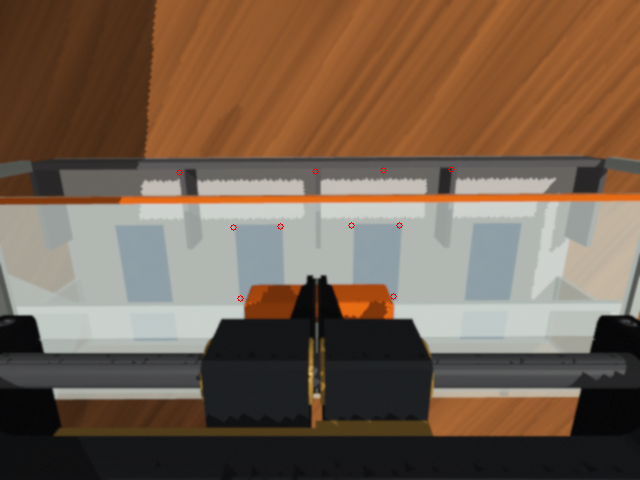

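```bash
sed -i 's/^CASE=.*/CASE=[516.5,-283.6,-0.943]\n_o=np.array([-1.,1.]);CASE[0]+=np.cos(CASE[2])*_o[0]-np.sin(CASE[2])*_o[1];CASE[1]+=np.sin(CASE[2])*_o[0]+np.cos(CASE[2])*_o[1]/' h.py; python3 - <<'E'
from h import *
print(CASE)
plan((cw(-34,0,93),CY,0),(cw(50,0,93),CY,0),off=190)
E
```

```text
[np.float64(516.7219611274977), np.float64(-282.2033134718628), -0.943]
[0.11, 0.01, 5.76] [-0.0, 0.0, -0.7] rows 1.4 tcp [ 497. -255.  283.]
[0.21, 8.41, 5.76] [-0.0, 0.0, -0.7] rows 2.0 tcp [ 546. -323.  283.]
```

Request:
arm_command([
  [0.1,0,3,0,0,-0.7],
  [0.1,0,5.7,0,0,-0.7],
  [0.1,0,5.7,0,0,-0.7],
  [0.1,1,5.7,0,0,-0.7],
  [0.1,2,5.7,0,0,-0.7],
  [0.1,3,5.7,0,0,-0.7],
  [0.1,4,5.7,0,0,-0.7],
  [0.1,5,5.7,0,0,-0.7],
  [0.1,6,5.7,0,0,-0.7],
  [0.1,7,5.7,0,0,-0.7],
  [0.1,8,5.7,0,0,-0.7],
  [0.1,8.4,5.7,0,0,-0.7],
])

```text
t: 2.62
eef_pos: [546.1, -324.4, 283.8]
tcp_rot: [3.141, -0.0, 0.63]
ft_force: [-1.6, 1.3, 1.8]
opening: 0.004
```

Request:
arm_command([
  [0,0.3,0,0,0,0],
  [0,0.6,0,0,0,0],
  [0,0.6,0,0,0,0],
])

```text
t: 2.87
eef_pos: [548.2, -326.8, 283.6]
tcp_rot: [-3.135, 0.001, 0.63]
ft_force: [-9.7, 11.1, 9.7]
opening: 0.008
```

Request:
arm_command([
  [0,-0.6,0,0,0,0],
  [0,-1.6,0,0,0,0],
  [0,-1.6,-4,0,0,0],
  [0,-1.6,-8,0,0,0],
  [0,-1.6,-12,0,0,0],
  [0,-1.6,-12,0,0,0],
], jaw=7.5)

```text
t: 3.37
eef_pos: [539.6, -314.8, 411.5]
tcp_rot: [3.13, -0.003, 0.631]
ft_force: [0.7, 0.1, 0.5]
opening: 0.367
```

```bash
cat >> h.py <<'E'
BOX={'yellow':(624.2,204.3,8.75),'red':(547.6,64.9,33.6),'green':(472.6,403.5,16.0),'wood':(456.3,252.7,37.5)}
BAY={'green':-150,'yellow':-50,'red':50,'wood':150}
def check(ref='pics/top0.png',out=None):
    im=read_camera('top')[:,:,::-1]; r=cv2.imread(ref); d=np.abs(im.astype(int)-r).max(2)>40
    for n,(x,y,a) in BOX.items():
        u,v=proj('top',[x,y,30])[0].astype(int); print(n,'changed px',int(d[v-25:v+25,u-25:u+25].sum()))
    if out: cv2.imwrite(out,im)
def pick(n,u=-35,z=24,lean=20,up=0):
    x,y,a=BOX[n]; d=np.array([np.cos(np.radians(a)),np.sin(np.radians(a)),0]); return (np.array([x,y,z+up])+u*d,a,lean)
E
python3 - <<'E'
from h import *
check(out='pics/top1.png')
plan(pick('red',up=80),pick('red'))
E
```

```text
yellow changed px 0
red changed px 0
green changed px 0
wood changed px 0
[13.67, -30.69, 14.08] [-15.5, 15.5, -86.4] rows 12.5 tcp [470.  13. 265.]
[13.65, -30.75, 22.08] [-15.5, 15.5, -86.4] rows 1.9 tcp [470.  13. 185.]
```

Request:
arm_command([
  [13.7,-30.7,14.1,-15.5,15.5,-86.4],
  [13.7,-30.7,14.1,-15.5,15.5,-86.4],
  [13.7,-30.7,14.1,-15.5,15.5,-86.4],
  [13.7,-30.7,14.1,-15.5,15.5,-86.4],
  [13.7,-30.7,14.1,-15.5,15.5,-86.4],
  [13.7,-30.7,14.1,-15.5,15.5,-86.4],
  [13.7,-30.7,14.1,-15.5,15.5,-86.4],
  [13.7,-30.7,14.1,-15.5,15.5,-86.4],
  [13.7,-30.7,14.1,-15.5,15.5,-86.4],
  [13.7,-30.7,14.1,-15.5,15.5,-86.4],
  [13.7,-30.7,14.1,-15.5,15.5,-86.4],
  [13.7,-30.7,14.1,-15.5,15.5,-86.4],
], jaw=7.5)

```text
t: 4.42
eef_pos: [473.7, 21.4, 268.6]
tcp_rot: [2.834, -0.022, 2.05]
ft_force: [0.4, 0.0, 0.2]
opening: 0.787
```

Request:
arm_command([
  [0,0,0,0,0,0],
  [0,0,0,0,0,0],
])

```text
t: 4.58
eef_pos: [474.8, 21.2, 270.1]
tcp_rot: [2.831, -0.017, 2.054]
ft_force: [-1.0, 0.9, -0.0]
opening: 0.789
```

```bash
cat >> h.py <<'E'
def wristbox(n,out):
    m=camera_model('wrist'); im=read_camera('wrist')[:,:,::-1].copy(); x,y,a=BOX[n]
    R=Ro.from_euler('z',a,degrees=True)
    for z,c in ((40,(0,0,255)),(0,(255,0,255))):
        P=R.apply([(sx*55,sy*20,z) for sx,sy in((1,1),(1,-1),(-1,-1),(-1,1))])+[x,y,0]; U=proj(m,P); print(z,U.round(0).tolist())
        cv2.polylines(im,[U.round().astype(int)],True,c,1)
    cv2.imwrite(out,im)
E
python3 - <<'E'
from h import *
print(state()['eef_pos'],state()['tcp_rot'],state()['opening'])
plan(pick('red',up=80),pick('red'))
wristbox('red','pics/w2.png')
E
```

```text
[474.76205851  21.15277604 270.10314582] [ 2.83140045 -0.01722039  2.05449147] 0.7894459152002954
[-0.48, -0.94, 0.23] [-2.2, 1.0, -5.9] rows 0.9 tcp [470.  13. 265.]
[-0.62, -3.38, 7.85] [-2.2, 1.0, -5.9] rows 1.9 tcp [470.  13. 185.]
40 [[353.0, 329.0], [297.0, 333.0], [270.0, 199.0], [343.0, 192.0]]
0 [[348.0, 290.0], [298.0, 294.0], [275.0, 168.0], [338.0, 161.0]]
```

View pics/w2.png

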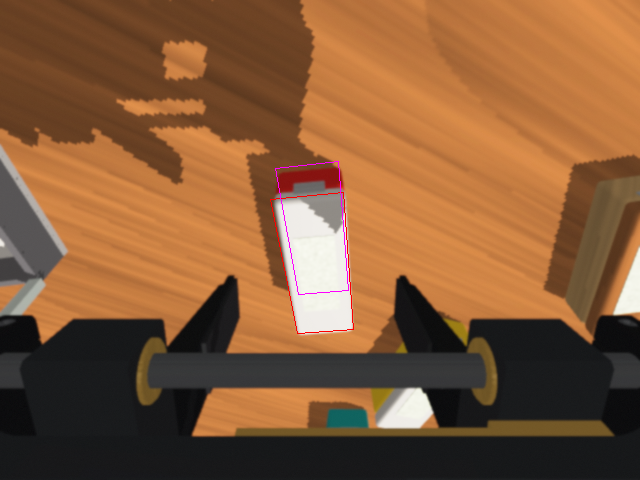

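Request:
arm_command([
  [-0.5,-0.9,0.2,-2.2,1,-5.9],
  [-0.5,-0.9,0.2,-2.2,1,-5.9],
  [-0.55,-2.2,4,-2.2,1,-5.9],
  [-0.6,-3.4,7.8,-2.2,1,-5.9],
  [-0.6,-3.4,7.8,-2.2,1,-5.9],
  [-0.6,-3.4,7.8,-2.2,1,-5.9],
  [-0.6,-3.4,7.8,-2.2,1,-5.9],
])

```text
t: 5.22
eef_pos: [504.5, 55.4, 229.1]
tcp_rot: [2.853, 0.016, 2.136]
ft_force: [-0.7, 0.1, 0.2]
opening: 0.789
```

```bash
python3 - <<'E'
from h import *
plan(pick('red'))
print(state()['ft_force'])
E
```

```text
[-1.64, -6.26, 2.77] [-3.5, 1.3, -0.9] rows 1.7 tcp [470.  13. 185.]
[-0.65135998  0.10706775  0.24565588]
```

```bash
python3 - <<'E'
from h import *
s=state();print(s['joints'],s['eef_pos'],s['tcp_rot'])
E
```

```text
[-0.04524301  0.57826064  2.05894658  0.5400387   0.29678462 -2.68482313] [504.4728221   55.43556902 229.0813417 ] [2.85264279 0.01636432 2.13550131]
```

```bash
sed -i 's/u=-35,z=24,lean=20/u=-35,z=30,lean=0/' h.py; python3 - <<'E'
from h import *
plan(pick('red',up=70),pick('red'))
E
```

```text
[-1.65, 1.82, -3.84] [16.5, 1.1, -1.1] rows 2.3 tcp [518.  46. 271.]
[-1.54, -0.18, 2.87] [16.5, 1.1, -1.1] rows 1.7 tcp [518.  46. 201.]
```

Request:
arm_command([
  [-1.6,1.8,-3.8,16.5,1.1,-1.1],
  [-1.6,1.8,-3.8,16.5,1.1,-1.1],
  [-1.6,1.8,-3.8,16.5,1.1,-1.1],
  [-1.6,1.8,-3.8,16.5,1.1,-1.1],
  [-1.6,1.8,-3.8,16.5,1.1,-1.1],
])

```text
t: 5.63
eef_pos: [518.0, 46.0, 272.2]
tcp_rot: [3.136, 0.001, 2.158]
ft_force: [-0.2, 0.2, 0.5]
opening: 0.787
```

```bash
python3 - <<'E'
from h import *
print(state()['joints'])
plan(pick('red',up=70),pick('red'))
E
```

```text
[-0.03895367  0.52744477  1.94815589  0.00458327  0.66108613 -2.20012558]
[-0.06, 0.01, 0.09] [0.3, 0.0, 0.0] rows 0.0 tcp [518.  46. 271.]
[-0.06, -0.03, 7.09] [0.3, 0.0, 0.0] rows 1.7 tcp [518.  46. 201.]
```

Request:
arm_command([
  [-0.06,0,4,0.3,0,0],
  [-0.06,0,7.1,0.3,0,0],
  [-0.06,0,7.1,0.3,0,0],
  [-0.06,0,7.1,0.3,0,0],
])

```text
t: 5.97
eef_pos: [518.1, 45.6, 199.9]
tcp_rot: [-3.138, -0.002, 2.157]
ft_force: [-0.1, -0.0, 1.0]
opening: 0.788
```

Request:
arm_command([
  [0,0,0,0,0,0],
  [0,0,0,0,0,0],
  [0,0,0,0,0,0],
  [0,0,0,0,0,0],
  [0,0,0,0,0,0],
  [0,0,0,0,0,0],
  [0,0,-2,0,0,0],
  [0,0,-4,0,0,0],
  [0,0,-8,0,0,0],
  [0,0,-11,0,0,0],
  [0,0,-11,0,0,0],
], jaw=2.5)

```text
t: 6.88
eef_pos: [519.4, 46.0, 316.0]
tcp_rot: [3.138, 0.006, 2.158]
ft_force: [0.2, 0.1, -2.1]
opening: 0.417
```

```bash
cat >> h.py <<'E'
def cpt(uy,lead,leadz,th,u=-35,h=10):
    """grasp target in case for box whose leading bottom edge is at (lead,leadz over table), pitched th deg nose-down"""
    t=np.radians(th); a=np.array([np.cos(t),-np.sin(t)]); n=np.array([np.sin(t),np.cos(t)])
    p=np.array([lead,leadz])+(u-55)*a+(20+h)*n
    return (cw(p[0],uy,p[1]),CY,-th)
def insert_path(n):
    y=BAY[n]; a=np.array([np.cos(np.radians(18)),-np.sin(np.radians(18))])
    q=np.array([40,9.])-130*a
    return [cpt(y,q[0]-30,q[1]+35,18),cpt(y,q[0],q[1],18),cpt(y,40,9,18),cpt(y,40,9,0),cpt(y,40,6.5,0),cpt(y,80,6.5,0)]
E
python3 - <<'E'
from h import *
print(state()['joints'])
plan(*insert_path('red'))
E
```

```text
[-0.03804555  0.46081078  1.90867174 -0.00366579  0.76601294 -2.19335179]
[-13.27, -13.97, 1.28] [14.7, 13.9, 86.9] rows 12.5 tcp [ 477. -142.  303.]
[-16.25, -13.86, 4.8] [14.7, 13.9, 86.9] rows 1.1 tcp [ 494. -166.  268.]
[-28.58, -13.37, 8.89] [14.7, 13.9, 86.9] rows 3.1 tcp [ 567. -266.  228.]
[-21.91, -13.65, 10.65] [0.4, 0.1, 87.7] rows 2.5 tcp [ 528. -212.  210.]
[-21.91, -13.65, 10.9] [0.4, 0.1, 87.7] rows 0.1 tcp [ 528. -212.  208.]
[-25.91, -13.49, 10.92] [0.4, 0.1, 87.7] rows 1.0 tcp [ 551. -245.  208.]
```

Request:
arm_command([
  [-13.3,-14,1.3,14.7,13.9,86.9],
  [-13.3,-14,1.3,14.7,13.9,86.9],
  [-13.3,-14,1.3,14.7,13.9,86.9],
  [-13.3,-14,1.3,14.7,13.9,86.9],
  [-13.3,-14,1.3,14.7,13.9,86.9],
  [-13.3,-14,1.3,14.7,13.9,86.9],
  [-13.3,-14,1.3,14.7,13.9,86.9],
  [-13.3,-14,1.3,14.7,13.9,86.9],
  [-13.3,-14,1.3,14.7,13.9,86.9],
  [-13.3,-14,1.3,14.7,13.9,86.9],
  [-13.3,-14,1.3,14.7,13.9,86.9],
  [-13.3,-14,1.3,14.7,13.9,86.9],
])

```text
t: 7.88
eef_pos: [475.8, -142.4, 297.9]
tcp_rot: [-2.83, -0.002, 0.677]
ft_force: [0.6, -0.3, -1.4]
opening: 0.419
```

Request:
arm_command([
  [0,0,0,0,0,0],
  [0,0,0,0,0,0],
])

```text
t: 8.05
eef_pos: [475.8, -142.5, 298.1]
tcp_rot: [-2.832, -0.004, 0.687]
ft_force: [0.0, 0.8, -1.3]
opening: 0.42
```

```bash
python3 - <<'E'
from h import *
print(state()['opening'],state()['ft_force'])
plan(*insert_path('red'))
cv2.imwrite('pics/s2.png',read_camera('side')[:,:,::-1])
E
python3 -c "
import cv2;s=cv2.imread('pics/s2.png');cv2.imwrite('pics/s2c.png',cv2.resize(s[60:270,240:520],None,fx=2.8,fy=2.8,interpolation=2))"
```

```text
0.42029197393897605 [ 0.03554127  0.75040194 -1.28437669]
[0.11, -0.15, -0.51] [0.3, 0.8, 3.3] rows 0.5 tcp [ 477. -142.  303.]
[-0.08, 3.77, 1.91] [0.3, 0.8, 3.3] rows 1.1 tcp [ 494. -166.  268.]
[-0.82, 16.75, 1.97] [0.3, 0.8, 3.3] rows 3.1 tcp [ 567. -266.  228.]
[-0.44, 10.96, 5.71] [-17.7, 0.3, 3.4] rows 2.5 tcp [ 528. -212.  210.]
[-0.44, 11.04, 5.95] [-17.7, 0.3, 3.4] rows 0.1 tcp [ 528. -212.  208.]
[-0.68, 14.84, 4.73] [-17.7, 0.3, 3.4] rows 1.0 tcp [ 551. -245.  208.]
```

View pics/s2c.png

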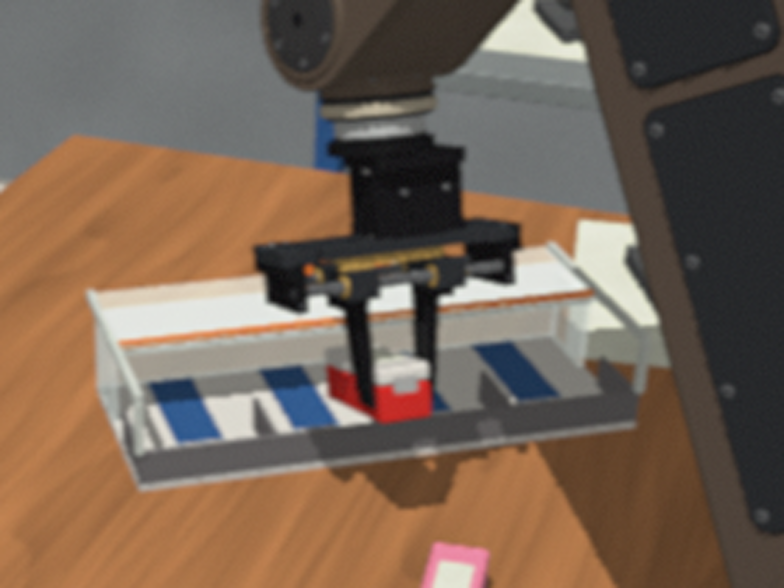

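Request:
arm_command([
  [0.1,-0.1,-0.5,0.3,0.8,3.3],
  [-0.1,3.8,1.9,0.3,0.8,3.3],
  [-0.1,3.8,1.9,0.3,0.8,3.3],
  [-0.1,3.8,1.9,0.3,0.8,3.3],
  [-0.25,6.8,1.9,0.3,0.8,3.3],
  [-0.4,9.8,1.9,0.3,0.8,3.3],
  [-0.55,12.8,1.95,0.3,0.8,3.3],
  [-0.7,14.8,1.95,0.3,0.8,3.3],
  [-0.8,16.7,1.95,0.3,0.8,3.3],
  [-0.8,16.7,1.95,0.3,0.8,3.3],
  [-0.8,16.7,1.95,0.3,0.8,3.3],
])

```text
t: 9.02
eef_pos: [566.3, -265.9, 229.2]
tcp_rot: [-2.826, 0.001, 0.625]
ft_force: [-0.5, -0.5, -1.6]
opening: 0.42
```

```bash
python3 - <<'E'
from h import *
print(state()['opening'],state()['ft_force'])
plan(*insert_path('red')[2:])
E
```

```text
0.4203342308780621 [-0.52362886 -0.50757735 -1.62967497]
[0.03, 0.09, 0.07] [-0.1, 0.0, -0.2] rows 0.0 tcp [ 567. -266.  228.]
[0.02, -5.68, 3.84] [-18.1, 0.0, -0.2] rows 2.5 tcp [ 528. -212.  210.]
[0.02, -5.61, 4.08] [-18.1, 0.0, -0.2] rows 0.1 tcp [ 528. -212.  208.]
[0.03, -1.8, 2.84] [-18.1, 0.0, -0.2] rows 1.0 tcp [ 551. -245.  208.]
```

Request:
arm_command([
  [0,-1.4,0.8,-4.5,0,-0.2],
  [0,-2.9,1.7,-9,0,-0.2],
  [0,-4.3,2.7,-13.5,0,-0.2],
  [0,-5.7,3.8,-18.1,0,-0.2],
  [0,-5.7,3.8,-18.1,0,-0.2],
  [0,-5.7,3.8,-18.1,0,-0.2],
  [0,-5.6,4.1,-18.1,0,-0.2],
  [0,-5.6,4.1,-18.1,0,-0.2],
])

```text
t: 9.68
eef_pos: [528.4, -213.1, 207.6]
tcp_rot: [3.141, 0.0, 0.627]
ft_force: [-0.4, 1.0, -2.1]
opening: 0.418
```

```bash
python3 - <<'E'
from h import *
print(state()['opening'],state()['ft_force'])
plan(*insert_path('red')[4:])
E
```

```text
0.4183008530812812 [-0.37590724  1.01251934 -2.06968886]
[-0.01, -0.09, -0.02] [0.0, 0.0, -0.0] rows 0.0 tcp [ 528. -212.  208.]
[-0.0, 3.91, -0.02] [0.0, 0.0, -0.0] rows 1.0 tcp [ 551. -245.  208.]
```

Request:
arm_command([
  [0,1.2,0,0,0,0],
  [0,2.4,0,0,0,0],
  [0,3.4,0,0,0,0],
  [0,3.5,0,0,0,0],
  [0,3.7,0,0,0,0],
  [0,3.9,0,0,0,0],
  [0,3.9,0,0,0,0],
])

```text
t: 10.27
eef_pos: [550.2, -243.3, 207.5]
tcp_rot: [-3.139, 0.002, 0.627]
ft_force: [-5.0, 6.8, 5.5]
opening: 0.42
```

Request:
arm_command([
  [0,0,0.1,0,0,0],
  [0,0,0.1,0,0,0],
])

```text
t: 10.43
eef_pos: [550.1, -243.1, 207.5]
tcp_rot: [-3.139, 0.001, 0.627]
ft_force: [-8.5, 8.1, 16.1]
opening: 0.418
```

Request:
arm_command([
  [0,0,0,0,0,0],
  [0,0,0,0,0,0],
  [0,0,0,0,0,0],
  [0,0,0,0,0,0],
  [0,0,0,0,0,0],
  [0,-1.4,-1,0,0,0],
  [0,-1.4,-5,0,0,0],
  [0,-1.4,-9,0,0,0],
  [0,-1.4,-13,0,0,0],
  [0,-1.4,-13,0,0,0],
], jaw=6.3)

```text
t: 11.27
eef_pos: [543.4, -233.0, 343.5]
tcp_rot: [3.131, -0.004, 0.628]
ft_force: [1.0, -0.8, 0.1]
opening: 0.662
```

```bash
python3 - <<'E'
from h import *
m=camera_model('wrist'); im=read_camera('wrist')[:,:,::-1].copy(); print(state()['opening'])
for z in (6,46):
    U=proj(m,np.array([cw(x,y,z) for x,y in((-30,30),(-30,70),(80,70),(80,30))])); cv2.polylines(im,[U.round().astype(int)],True,(255,0,255),1); print(U.round())
cv2.imwrite('pics/w3.png',im)
check()
plan(pick('wood',up=80),pick('wood'))
plan(pick('yellow',up=80),pick('yellow'))
E
```

```text
0.6638495167070683
[[290. 209.]
 [338. 208.]
 [336. 324.]
 [293. 324.]]
[[287. 221.]
 [341. 221.]
 [338. 349.]
 [290. 350.]]
yellow changed px 0
red changed px 1193
green changed px 0
wood changed px 0
[18.0, -44.29, 5.48] [0.2, 0.2, -91.6] rows 12.8 tcp [429. 231. 281.]
[18.0, -44.32, 13.48] [0.2, 0.2, -91.6] rows 1.9 tcp [429. 231. 201.]
[29.14, -32.21, 5.54] [0.2, 0.1, -62.8] rows 10.5 tcp [590. 199. 281.]
[29.14, -32.24, 13.54] [0.2, 0.1, -62.8] rows 1.9 tcp [590. 199. 201.]
```

View pics/w3.png

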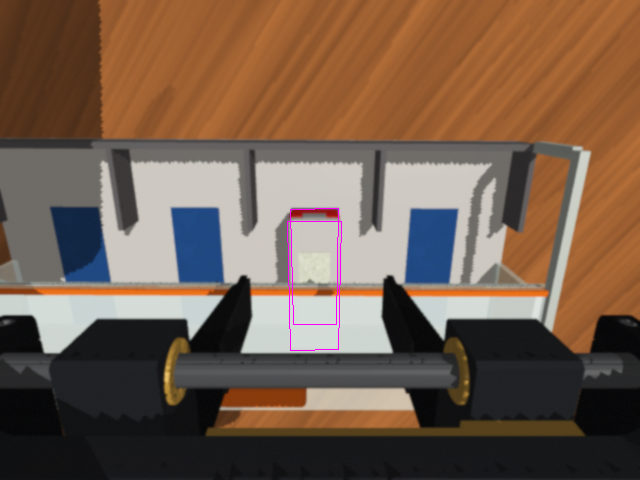

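Request:
arm_command([
  [18,-44.3,5.5,0.2,0.2,-91.6],
  [18,-44.3,5.5,0.2,0.2,-91.6],
  [18,-44.3,5.5,0.2,0.2,-91.6],
  [18,-44.3,5.5,0.2,0.2,-91.6],
  [18,-44.3,5.5,0.2,0.2,-91.6],
  [18,-44.3,5.5,0.2,0.2,-91.6],
  [18,-44.3,5.5,0.2,0.2,-91.6],
  [18,-44.3,5.5,0.2,0.2,-91.6],
  [18,-44.3,5.5,0.2,0.2,-91.6],
  [18,-44.3,5.5,0.2,0.2,-91.6],
  [18,-44.3,5.5,0.2,0.2,-91.6],
  [18,-44.3,5.5,0.2,0.2,-91.6],
], jaw=8)

```text
t: 12.37
eef_pos: [426.7, 234.5, 278.9]
tcp_rot: [-3.138, -0.004, 2.135]
ft_force: [-0.3, 0.6, -0.3]
opening: 0.844
```

Request:
arm_command([
  [0,0,0,0,0,0],
  [0,0,0,0,0,0],
  [0,0,0,0,0,0],
])

```text
t: 12.62
eef_pos: [428.3, 231.1, 279.9]
tcp_rot: [-3.139, -0.003, 2.125]
ft_force: [0.4, 0.3, 0.2]
opening: 0.843
```

```bash
python3 - <<'E'
from h import *
print(state()['joints'])
plan(pick('wood',up=80),pick('wood'))
wristbox('wood','pics/w4.png')
E
```

```text
[ 0.35850517  0.48066544  2.02044078  0.00448538  0.64351883 -1.77050914]
[0.01, 0.04, -0.14] [-0.1, -0.2, -5.7] rows 0.8 tcp [429. 231. 281.]
[-0.01, 0.06, 7.86] [-0.1, -0.2, -5.7] rows 1.9 tcp [429. 231. 201.]
40 [[357.0, 383.0], [298.0, 388.0], [278.0, 233.0], [345.0, 227.0]]
0 [[352.0, 349.0], [301.0, 354.0], [283.0, 216.0], [341.0, 211.0]]
```

View pics/w4.png

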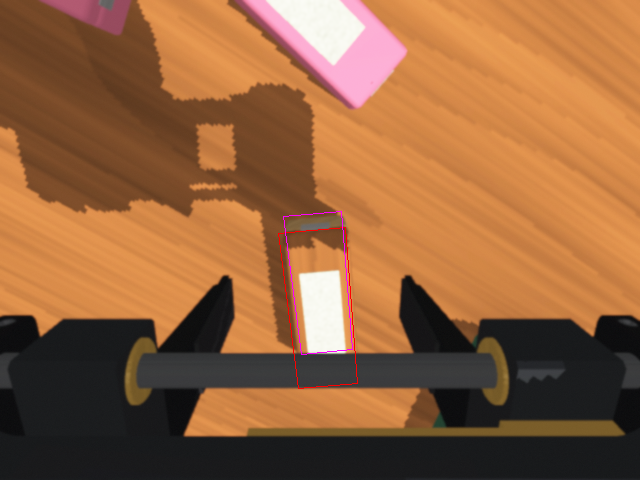

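Request:
arm_command([
  [0.1,0,0,0,0,-5.7],
  [0.1,0,4,0,0,-5.7],
  [0.1,0.06,7.9,0,0,-5.7],
  [0.1,0.06,7.9,0,0,-5.7],
  [0.1,0.06,7.9,0,0,-5.7],
])

```text
t: 13.08
eef_pos: [428.4, 231.8, 200.9]
tcp_rot: [-3.137, -0.004, 2.224]
ft_force: [-0.1, 0.5, 1.0]
opening: 0.841
```

Request:
arm_command([
  [0,0,0,0,0,0],
  [0,0,0,0,0,0],
  [0,0,0,0,0,0],
  [0,0,0,0,0,0],
  [0,0,0,0,0,0],
  [0,0,0,0,0,0],
  [0,0,-2,0,0,0],
  [0,0,-4,0,0,0],
  [0,0,-8,0,0,0],
  [0,0,-12,0,0,0],
  [0,0,-12,0,0,0],
], jaw=2.5)

```text
t: 14.0
eef_pos: [428.9, 233.0, 327.7]
tcp_rot: [3.133, -0.0, 2.227]
ft_force: [1.0, 0.0, -1.9]
opening: 0.42
```

```bash
python3 - <<'E'
from h import *
print(state()['joints'])
plan(*insert_path('wood'))
E
```

```text
[ 0.36169232  0.40317582  1.97594144  0.00405313  0.7548472  -1.86848066]
[-32.9, -9.11, 2.34] [14.3, 14.0, 90.9] rows 13.0 tcp [558. -83. 303.]
[-35.9, -9.23, 5.84] [14.3, 14.0, 90.9] rows 1.1 tcp [ 575. -107.  268.]
[-48.27, -9.62, 9.85] [14.3, 14.0, 90.9] rows 3.1 tcp [ 648. -208.  228.]
[-41.61, -9.44, 11.65] [0.3, -0.4, 91.6] rows 2.5 tcp [ 609. -154.  210.]
[-41.61, -9.44, 11.9] [0.3, -0.4, 91.6] rows 0.1 tcp [ 609. -154.  208.]
[-45.61, -9.56, 11.89] [0.3, -0.4, 91.6] rows 1.0 tcp [ 632. -186.  208.]
```

Request:
arm_command([
  [-32.9,-9.1,2,14.3,14,90.9],
  [-32.9,-9.1,2,14.3,14,90.9],
  [-32.9,-9.1,2,14.3,14,90.9],
  [-32.9,-9.1,2,14.3,14,90.9],
  [-32.9,-9.1,2,14.3,14,90.9],
  [-32.9,-9.1,2,14.3,14,90.9],
  [-32.9,-9.1,2,14.3,14,90.9],
  [-32.9,-9.1,2,14.3,14,90.9],
  [-32.9,-9.1,2,14.3,14,90.9],
  [-32.9,-9.1,2,14.3,14,90.9],
  [-32.9,-9.1,2,14.3,14,90.9],
  [-32.9,-9.1,2,14.3,14,90.9],
])

```text
t: 15.0
eef_pos: [556.8, -84.0, 299.8]
tcp_rot: [-2.842, -0.009, 0.742]
ft_force: [-0.7, -0.1, -2.8]
opening: 0.418
```

Request:
arm_command([
  [0,0,0,0,0,0],
  [0,0,0,0,0,0],
])

```text
t: 15.17
eef_pos: [556.8, -83.6, 300.2]
tcp_rot: [-2.845, -0.011, 0.752]
ft_force: [0.0, -0.4, -3.6]
opening: 0.419
```

```bash
python3 - <<'E'
from h import *
print(state()['opening'],state()['ft_force'],state()['moment'])
plan(*insert_path('wood'))
E
```

```text
0.4190647896550081 [ 0.03609069 -0.41919132 -3.62012656] [-0.12925898 -0.29471585 -0.00271145]
[0.09, -0.07, -0.32] [0.9, 1.6, 7.0] rows 1.0 tcp [558. -83. 303.]
[-0.32, 3.8, 2.16] [0.9, 1.6, 7.0] rows 1.1 tcp [ 575. -107.  268.]
[-1.9, 16.7, 2.39] [0.9, 1.6, 7.0] rows 3.1 tcp [ 648. -208.  228.]
[-1.09, 10.91, 6.05] [-17.0, 0.5, 7.2] rows 2.5 tcp [ 609. -154.  210.]
[-1.09, 10.99, 6.29] [-17.0, 0.5, 7.2] rows 0.1 tcp [ 609. -154.  208.]
[-1.59, 14.78, 5.12] [-17.0, 0.5, 7.2] rows 1.0 tcp [ 632. -186.  208.]
```

Request:
arm_command([
  [0.1,-0.1,-0.3,0.9,1.6,7],
  [0.1,-0.1,-0.3,0.9,1.6,7],
  [-0.3,3.8,2.2,0.9,1.6,7],
  [-0.3,3.8,2.2,0.9,1.6,7],
  [-0.7,6.8,2.2,0.9,1.6,7],
  [-1.05,9.8,2.25,0.9,1.6,7],
  [-1.4,12.8,2.3,0.9,1.6,7],
  [-1.7,14.8,2.35,0.9,1.6,7],
  [-1.9,16.7,2.4,0.9,1.6,7],
  [-1.9,16.7,2.4,0.9,1.6,7],
  [-1.9,16.7,2.4,0.9,1.6,7],
])

```text
t: 16.08
eef_pos: [647.5, -208.4, 228.6]
tcp_rot: [-2.831, -0.001, 0.627]
ft_force: [1.5, -7.7, -2.6]
opening: 0.413
```

```bash
python3 - <<'E'
from h import *
print(state()['opening'],state()['ft_force'])
plan(*insert_path('wood')[2:])
E
```

```text
0.41260550587993716 [ 1.53796756 -7.70616546 -2.5687484 ]
[0.08, -0.04, 0.05] [0.2, -0.1, -0.0] rows 0.0 tcp [ 648. -208.  228.]
[0.07, -5.83, 3.79] [-17.8, -0.0, -0.1] rows 2.5 tcp [ 609. -154.  210.]
[0.07, -5.75, 4.03] [-17.8, -0.0, -0.1] rows 0.1 tcp [ 609. -154.  208.]
[0.07, -1.94, 2.81] [-17.8, -0.0, -0.1] rows 1.0 tcp [ 632. -186.  208.]
```

```bash
python3 - <<'E'
from h import *
s=state();print(s['opening'],s['ft_force'],s['moment'])
a=read_camera('side')[:,:,::-1]; b=read_camera('wrist')[:,:,::-1]
A=cv2.resize(a[110:250,240:440],None,fx=3,fy=3,interpolation=2); B=cv2.resize(b,(400,300)); 
c=np.zeros((720,600,3),np.uint8); c[:420]=A; c[420:,:400]=B; cv2.imwrite('pics/m1.png',cv2.resize(c,(500,600)))
print(state()['ft_force'])
E
```

```text
0.41260550587993716 [ 1.53796756 -7.70616546 -2.5687484 ] [-1.71341498 -0.7543989   0.22674973]
[ 2.23277564 -7.30864313 -3.48989301]
```

View pics/m1.png

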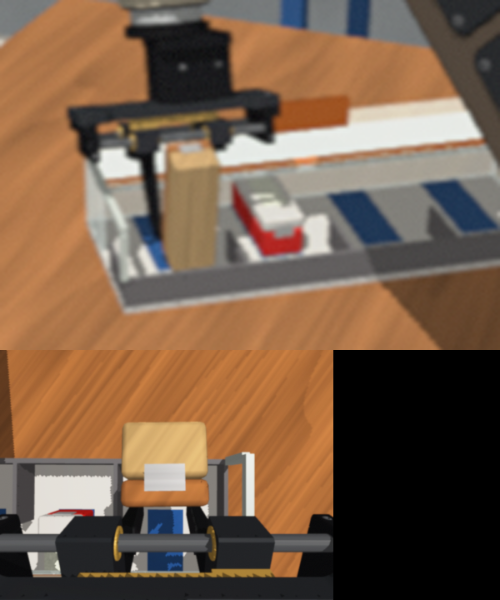

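Request:
arm_command([
  [0,-0.9,-0.6,0,0,0],
  [0,-1.8,-1.2,0,0,0],
  [0,-2.7,-1.8,0,0,0],
  [0,-3.9,-5.5,0,0,0],
  [0,-5.1,-9.2,0,0,0],
  [0,-6.3,-12.8,0,0,0],
  [0,-7.5,-16.5,0,0,0],
  [0,-7.5,-16.5,0,0,0],
  [0,-7.5,-16.5,0,0,0],
])

```text
t: 16.93
eef_pos: [634.7, -190.1, 411.8]
tcp_rot: [-2.832, -0.003, 0.626]
ft_force: [0.2, 1.5, -4.3]
opening: 0.418
```

```bash
python3 - <<'E'
from h import *
s=state();print(s['opening'],s['ft_force'],s['moment'])
a=read_camera('side')[:,:,::-1]; b=read_camera('wrist')[:,:,::-1]
A=cv2.resize(a[60:260,240:480],None,fx=2.5,fy=2.5,interpolation=2); cv2.imwrite('pics/m2.png',A)
E
```

```text
0.4179741388304042 [ 0.1600993   1.54464303 -4.30093811] [-0.30520971 -0.40834267  0.00645031]
```

View pics/m2.png

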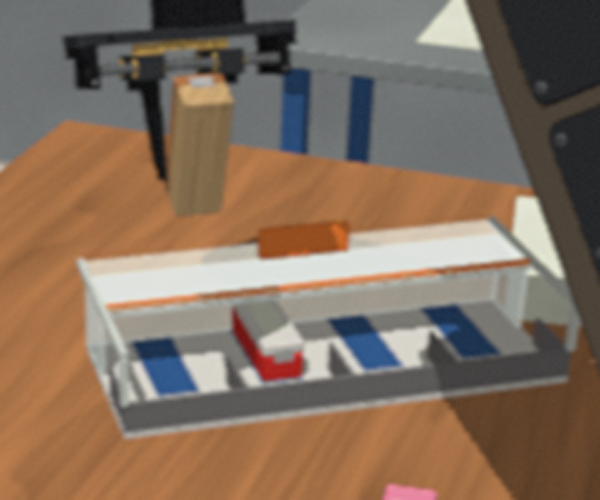

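```bash
python3 - <<'E'
from h import *
print(state()['joints'])
plan((np.array([640,20,240]),CY,0),(np.array([640,20,240]),-179,0),(np.array([600,40,200]),-179,40))
E
```

```text
[-0.41058776  0.57637091  1.40270004  0.15973918  1.43719381 -1.0787861 ]
[12.73, -16.04, 4.89] [-18.0, -0.0, -0.2] rows 5.0 tcp [640.  20. 411.]
[12.73, -16.04, 4.89] [-10.2, 19.6, 123.6] rows 17.5 tcp [640.  20. 411.]
[19.7, -11.36, 11.79] [-32.5, -24.4, 125.8] rows 5.6 tcp [710.  42. 331.]
```

Request:
arm_command([
  [6,-8,2.4,-9,0,0],
  [12.7,-16,4.9,-18,0,0],
  [12.7,-16,4.9,-18,0,0],
  [12.7,-16,4.9,-18,0,0],
  [12.7,-16,4.9,-10.2,19.6,123.6],
  [12.7,-16,4.9,-10.2,19.6,123.6],
  [12.7,-16,4.9,-10.2,19.6,123.6],
  [12.7,-16,4.9,-10.2,19.6,123.6],
  [12.7,-16,4.9,-10.2,19.6,123.6],
  [12.7,-16,4.9,-10.2,19.6,123.6],
  [12.7,-16,4.9,-10.2,19.6,123.6],
  [12.7,-16,4.9,-10.2,19.6,123.6],
])

```text
t: 18.03
eef_pos: [640.5, 19.0, 409.4]
tcp_rot: [3.141, 0.003, -0.377]
ft_force: [0.3, -0.2, -2.5]
opening: 0.42
```

```bash
python3 - <<'E'
from h import *
print(state()['joints'],state()['tcp_rot'],state()['opening'])
plan((np.array([640,20,240]),-179,0),(np.array([600,40,200]),-179,40))
E
```

```text
[-7.33224352e-02  5.09843399e-01  1.51134717e+00  5.16709609e-05
  1.12383123e+00  3.03557846e-01] [ 3.14061201  0.00328627 -0.37690431] 0.41983399479767985
[-0.08, -0.07, -0.19] [0.2, 0.1, 67.4] rows 9.4 tcp [640.  20. 411.]
[5.66, -4.7, 7.79] [-35.0, -23.4, 64.6] rows 5.6 tcp [710.  42. 331.]
```

Request:
arm_command([
  [0,0,-0.2,0,0,67.4],
  [0,0,-0.2,0,0,67.4],
  [0,0,-0.2,0,0,67.4],
  [0,0,-0.2,0,0,67.4],
  [0,0,-0.2,0,0,67.4],
  [0,0,-0.2,0,0,67.4],
  [0,0,-0.2,0,0,67.4],
  [0,0,-0.2,0,0,67.4],
  [0,0,-0.2,0,0,67.4],
  [0,0,-0.2,0,0,67.4],
])

```text
t: 18.87
eef_pos: [640.5, 19.0, 411.4]
tcp_rot: [3.138, 0.0, -1.554]
ft_force: [-0.4, 0.3, -2.3]
opening: 0.418
```

Request:
arm_command([
  [5,5.3,8,-40,0,0],
  [5,5.3,8,-40,0,0],
])

```text
t: 19.03
eef_pos: [599.9, -20.1, 350.8]
tcp_rot: [2.888, 0.001, -1.546]
ft_force: [-0.9, -0.7, -4.5]
opening: 0.415
```

```bash
python3 - <<'E'
from h import *
print(state()['joints'],state()['tcp_rot'],state()['opening'])
plan((np.array([600,40,200]),-179,40))
E
```

```text
[-0.13796764  0.54358504  1.63135358 -0.04283581  1.21765028  1.42763002] [ 2.88776075e+00  5.91908604e-04 -1.54578527e+00] 0.4151920720824407
[-5.92, -11.3, -0.9] [-25.5, -0.2, 0.4] rows 3.6 tcp [710.  42. 331.]
```

Request:
arm_command([
  [-5.9,-11.3,-0.9,-25.5,0,0.4],
  [-5.9,-11.3,-0.9,-25.5,0,0.4],
  [-5.9,-11.3,-0.9,-25.5,0,0.4],
  [-5.9,-11.3,-0.9,-25.5,0,0.4],
  [-5.9,-11.3,-0.9,-25.5,0,0.4],
  [-5.9,-11.3,-0.9,-25.5,0,0.4],
])

```text
t: 19.53
eef_pos: [711.0, 41.1, 330.4]
tcp_rot: [2.446, -0.003, -1.553]
ft_force: [0.3, 0.4, -3.1]
opening: 0.417
```

```bash
python3 - <<'E'
from h import *
print(state()['joints'],state()['tcp_rot'],state()['opening'])
plan((np.array([600,40,200]),-179,40))
a=read_camera('side')[:,:,::-1]; u=proj('side',[600,40,200])[0].astype(int);print(u)
x0,y0=u[0]-100,max(u[1]-80,0); print(x0,y0)
cv2.imwrite('pics/m3.png',cv2.resize(a[y0:y0+150,x0:x0+200],None,fx=4,fy=4,interpolation=2))
E
```

```text
[-0.03112046  0.7794643   1.25095706 -0.03434592  1.80595968  1.52724793] [ 2.44600676 -0.00287973 -1.55323304] 0.4165434068121418
[-0.09, 0.12, -0.01] [-0.1, -0.1, -0.1] rows 0.0 tcp [710.  42. 331.]
[280 181]
180 101
```

View pics/m3.png

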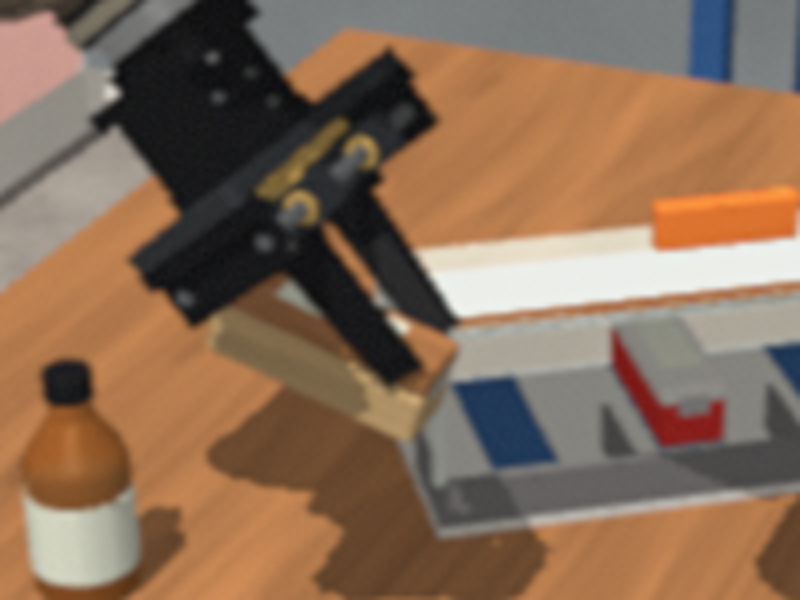

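```bash
python3 - <<'E'
from h import *
P=[]
for p in [(408,440),(438,395),(455,345),(418,388),(212,345),(215,318)]:
    o,d=ray('side',(180+p[0]/4,101+p[1]/4)); q=o+d*(61-o[1])/d[1]; P.append(q); print(p,q.round())
v=P[0]-P[4]; print(np.hypot(v[0],v[2]),np.degrees(np.arctan2(v[2],v[0])))
E
```

```text
(408, 440) [590.  61. 151.]
(438, 395) [574.  61. 178.]
(455, 345) [565.  61. 205.]
(418, 388) [584.  61. 179.]
(212, 345) [690.  61. 181.]
(215, 318) [687.  61. 196.]
104.67939202916153 -163.0551814614549
```

```bash
python3 - <<'E'
from h import *
plan((np.array([600,40,70]),-179,48),(np.array([600,40,48]),-179,48))
E
```

```text
[-0.17, -10.68, 10.24] [-8.2, -0.1, -0.1] rows 3.5 tcp [727.  42. 185.]
[-0.18, -12.09, 11.93] [-8.2, -0.1, -0.1] rows 0.5 tcp [727.  42. 163.]
```

Request:
arm_command([
  [-0.2,-10.7,10.2,-8.2,0,0],
  [-0.2,-10.7,10.2,-8.2,0,0],
  [-0.2,-10.7,10.2,-8.2,0,0],
  [-0.2,-10.7,10.2,-8.2,0,0],
  [-0.2,-10.7,10.2,-8.2,0,0],
  [-0.2,-11.4,11.1,-8.2,0,0],
  [-0.2,-11.8,11.6,-8.2,0,0],
  [-0.2,-11.8,11.6,-8.2,0,0],
])

```text
t: 20.25
eef_pos: [727.5, 42.4, 169.0]
tcp_rot: [2.306, -0.003, -1.554]
ft_force: [0.2, 0.1, -2.5]
opening: 0.415
```

Request:
arm_command([
  [0,-0.2,0.2,0,0,0],
  [0,-0.3,0.3,0,0,0],
  [0,-0.3,0.3,0,0,0],
])

```text
t: 20.5
eef_pos: [727.9, 42.5, 166.0]
tcp_rot: [2.306, -0.003, -1.554]
ft_force: [2.1, -1.7, 4.0]
opening: 0.418
```

Request:
arm_command([
  [0,0,0,0,0,0],
  [0,0,0,0,0,0],
  [0,0,0,0,0,0],
  [0,0,0,0,0,0],
  [0,0,0,0,0,0],
  [0,1,-1,0,0,0],
  [0,2.8,-2.8,0,0,0],
  [0,5.5,-5.5,0,0,0],
  [0,8.2,-8.2,0,0,0],
  [0,11,-11,0,0,0],
  [0,11,-11,0,0,0],
], jaw=8)

```text
t: 21.42
eef_pos: [736.1, 43.3, 329.2]
tcp_rot: [2.315, -0.004, -1.554]
ft_force: [1.6, 0.0, 0.5]
opening: 0.843
```

```bash
python3 - <<'E'
from h import *
s=state();print(s['eef_pos'],s['joints'],s['ft_force'],s['opening'])
check(out='pics/top2.png')
plan(pick('yellow',up=200))
a=read_camera('side')[:,:,::-1]
cv2.imwrite('pics/s4.png',a)
A=np.vstack([cv2.resize(cv2.imread('pics/top2.png')[170:310,110:350],None,fx=2.5,fy=2.5),cv2.resize(a[150:250,190:430],None,fx=2.5,fy=2.5)])
cv2.imwrite('pics/m4.png',A);print(A.shape)
E
```

```text
[736.05106862  43.33479349 329.21872475] [-0.02683623  0.83715735  1.14813859 -0.0377654   1.98159661  1.52887153] [1.5722033  0.03274547 0.48961213] 0.8429969779905279
yellow changed px 241
red changed px 2156
green changed px 680
wood changed px 2141
[-15.78, 15.33, 5.41] [4.4, -69.6, 158.1] rows 24.1 tcp [590. 199. 401.]
(600, 600, 3)
```

View pics/m4.png

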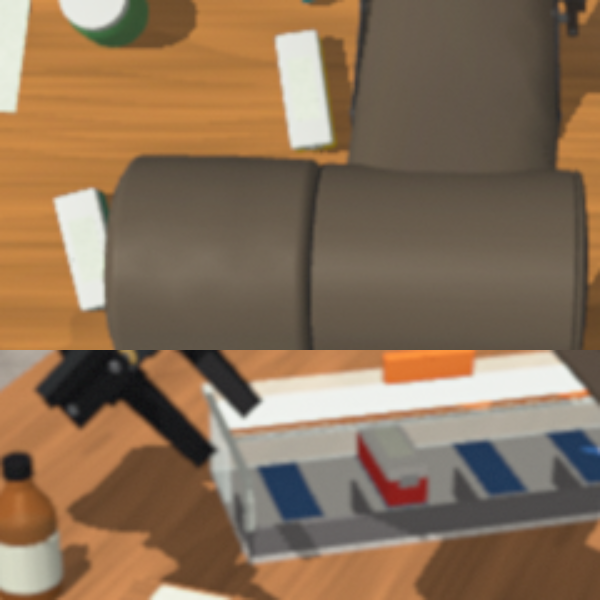

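```bash
python3 - <<'E'
from h import *
plan((np.array([600,150,230]),-179,0),(np.array([600,150,230]),-79,0))
E
```

```text
[-10.87, 14.86, 4.55] [47.7, -0.2, -0.1] rows 6.7 tcp [600. 150. 401.]
[-10.87, 14.86, 4.55] [34.9, 41.3, -93.6] rows 14.0 tcp [600. 150. 401.]
```

Request:
arm_command([
  [-10.9,14.9,4.5,47.7,-0.2,0],
  [-10.9,14.9,4.5,47.7,-0.2,0],
  [-10.9,14.9,4.5,47.7,-0.2,0],
  [-10.9,14.9,4.5,47.7,-0.2,0],
  [-10.9,14.9,4.5,47.7,-0.2,0],
  [-10.9,14.9,4.5,47.7,-0.2,0],
  [-10.9,14.9,4.5,47.7,-0.2,0],
  [-10.9,14.9,4.5,47.7,-0.2,0],
])

```text
t: 22.18
eef_pos: [599.7, 150.7, 399.6]
tcp_rot: [3.14, -0.0, -1.554]
ft_force: [-0.5, -0.8, -0.1]
opening: 0.843
```

Request:
arm_command([
  [0,0,0,0,0,-100],
  [0,0,0,0,0,-100],
  [0,0,0,0,0,-100],
  [0,0,0,0,0,-100],
  [0,0,0,0,0,-100],
  [0,0,0,0,0,-100],
  [0,0,0,0,0,-100],
  [0,0,0,0,0,-100],
  [0,0,0,0,0,-100],
  [0,0,0,0,0,-100],
  [0,0,0,0,0,-100],
  [0,0,0,0,0,-100],
])

```text
t: 23.18
eef_pos: [600.8, 150.0, 398.3]
tcp_rot: [3.14, 0.01, -0.05]
ft_force: [-0.4, 0.1, -0.1]
opening: 0.841
```

```bash
python3 - <<'E'
from h import *
print(state()['joints'])
plan(pick('yellow',up=80),pick('yellow'))
E
```

```text
[1.37880849e-01 4.90012537e-01 1.57930020e+00 9.41259777e-04
 1.08272772e+00 1.87208746e-01]
[-1.24, -4.85, 11.71] [-0.5, 0.5, -101.6] rows 14.2 tcp [590. 199. 281.]
[-1.15, -4.86, 19.71] [-0.5, 0.5, -101.6] rows 1.9 tcp [590. 199. 201.]
```

Request:
arm_command([
  [-1.2,-4.9,8,0,0,-101.6],
  [-1.2,-4.9,8,0,0,-101.6],
  [-1.2,-4.9,8,0,0,-101.6],
  [-1.2,-4.9,8,0,0,-101.6],
  [-1.2,-4.9,8,0,0,-101.6],
  [-1.2,-4.9,8,0,0,-101.6],
  [-1.2,-4.9,8,0,0,-101.6],
  [-1.2,-4.9,8,0,0,-101.6],
  [-1.2,-4.9,8,0,0,-101.6],
  [-1.2,-4.9,8,0,0,-101.6],
  [-1.2,-4.9,11.7,0,0,-101.6],
  [-1.2,-4.9,11.7,0,0,-101.6],
])

```text
t: 24.18
eef_pos: [589.9, 199.2, 277.1]
tcp_rot: [-3.126, 0.004, 1.45]
ft_force: [-0.4, -1.1, -1.3]
opening: 0.84
```

Request:
arm_command([
  [0,0,0,0,0,-16],
  [0,0,0,0,0,-16],
  [0,0,0,0,0,-16],
  [0,0,0,0,0,-16],
])

```text
t: 24.52
eef_pos: [590.8, 199.5, 281.4]
tcp_rot: [-3.132, -0.0, 1.725]
ft_force: [0.0, 0.6, -0.0]
opening: 0.842
```

```bash
python3 - <<'E'
from h import *
print(state()['joints'])
plan(pick('yellow',up=80),pick('yellow'))
wristbox('yellow','pics/w5.png')
check(out='pics/top3.png')
# white label / lid blobs in the wrist view: compare lid
im=cv2.imread('pics/w5.png'); m=((im.min(2)>150)&(im.max(2).astype(int)-im.min(2)<50)).astype(np.uint8)
n,l,s,c=cv2.connectedComponentsWithStats(m)
for i in range(1,n):
    if s[i,4]>400: print(s[i],c[i].round())
E
```

```text
[ 2.19653968e-01  6.29266994e-01  1.67800321e+00  1.45601325e-03
  8.44105978e-01 -1.50602246e+00]
[-0.03, -0.13, 0.01] [-0.6, -0.0, 0.1] rows 0.1 tcp [590. 199. 281.]
[-0.04, -0.05, 8.01] [-0.6, -0.0, 0.1] rows 1.9 tcp [590. 199. 201.]
40 [[344.0, 386.0], [285.0, 386.0], [281.0, 229.0], [348.0, 229.0]]
0 [[341.0, 352.0], [289.0, 352.0], [286.0, 214.0], [344.0, 214.0]]
yellow changed px 2117
red changed px 1499
green changed px 0
wood changed px 2030
[ 286  232   64  121 4373] [320. 311.]
[  33  287   40   48 1395] [ 51. 307.]
```

Request:
arm_command([
  [0.1,0,4,-0.6,0,0],
  [0.1,0,8,-0.6,0,0],
  [0.1,0,8,-0.6,0,0],
  [0.1,0,8,-0.6,0,0],
])

```text
t: 24.95
eef_pos: [590.1, 200.6, 201.3]
tcp_rot: [3.141, -0.0, 1.723]
ft_force: [0.4, 0.6, 0.4]
opening: 0.841
```

Request:
arm_command([
  [0,0,0,0,0,0],
  [0,0,0,0,0,0],
  [0,0,0,0,0,0],
  [0,0,0,0,0,0],
  [0,0,0,0,0,0],
  [0,0,0,0,0,0],
  [0,0,-2,0,0,0],
  [0,0,-4,0,0,0],
  [0,0,-8,0,0,0],
  [0,0,-11,0,0,0],
  [0,0,-11,0,0,0],
], jaw=2.5)

```text
t: 25.87
eef_pos: [590.2, 200.9, 318.6]
tcp_rot: [3.127, -0.001, 1.724]
ft_force: [0.6, 0.4, -1.7]
opening: 0.419
```

```bash
python3 - <<'E'
from h import *
print(state()['joints'])
plan(*insert_path('yellow'))
E
```

```text
[ 2.22102825e-01  5.80036910e-01  1.65452924e+00  1.44712016e-04
  8.92750424e-01 -1.50191041e+00]
[-36.72, -25.36, 1.12] [16.9, 9.4, 62.4] rows 10.7 tcp [ 396. -201.  303.]
[-39.39, -24.04, 4.63] [16.9, 9.4, 62.4] rows 1.1 tcp [ 413. -225.  268.]
[-50.39, -18.44, 8.72] [16.9, 9.4, 62.4] rows 3.1 tcp [ 486. -325.  228.]
[-44.47, -21.51, 10.48] [0.7, -0.5, 62.8] rows 2.5 tcp [ 447. -271.  210.]
[-44.47, -21.52, 10.73] [0.7, -0.5, 62.8] rows 0.1 tcp [ 447. -271.  208.]
[-48.03, -19.69, 10.75] [0.7, -0.5, 62.8] rows 1.0 tcp [ 470. -303.  208.]
```

Request:
arm_command([
  [-36.7,-25.4,0.7,16.9,9.4,62.4],
  [-36.7,-25.4,0.7,16.9,9.4,62.4],
  [-36.7,-25.4,0.7,16.9,9.4,62.4],
  [-36.7,-25.4,0.7,16.9,9.4,62.4],
  [-36.7,-25.4,0.7,16.9,9.4,62.4],
  [-36.7,-25.4,0.7,16.9,9.4,62.4],
  [-36.7,-25.4,0.7,16.9,9.4,62.4],
  [-36.7,-25.4,0.7,16.9,9.4,62.4],
  [-36.7,-25.4,0.7,16.9,9.4,62.4],
  [-36.7,-25.4,0.7,16.9,9.4,62.4],
  [-36.7,-25.4,0.7,16.9,9.4,62.4],
  [-36.7,-25.4,0.7,16.9,9.4,62.4],
])

```text
t: 26.87
eef_pos: [392.8, -204.5, 303.5]
tcp_rot: [-2.824, 0.008, 0.623]
ft_force: [1.0, 1.0, -0.7]
opening: 0.418
```

Request:
arm_command([
  [0,0,0,0,0,0],
  [0,0,0,0,0,0],
])

```text
t: 27.03
eef_pos: [394.6, -200.5, 303.7]
tcp_rot: [-2.823, 0.008, 0.626]
ft_force: [-0.3, 0.4, -1.4]
opening: 0.419
```

```bash
python3 - <<'E'
from h import *
print(state()['opening'],state()['ft_force'],state()['moment'],state()['joints'])
plan(*insert_path('yellow'))
check(out='pics/top4.png'); cv2.imwrite('pics/s5.png',read_camera('side')[:,:,::-1])
a=cv2.imread('pics/top4.png')[100:330,110:360]; b=cv2.imread('pics/s5.png')[80:230,250:500]
cv2.imwrite('pics/m5.png',np.vstack([cv2.resize(a,None,fx=1.55,fy=1.55,interpolation=2),cv2.resize(b,(387,232),interpolation=2)]))
E
```

```text
0.41863099871696363 [-0.3475771   0.364286   -1.44556583] [-0.14737613 -0.27013939 -0.05687243] [-0.63613261  0.42429731  2.05269088  0.10663477  0.97427152 -1.33496998]
[0.09, 0.09, 0.0] [-0.3, 0.4, -0.2] rows 0.1 tcp [ 396. -201.  303.]
[0.12, 4.03, 2.38] [-0.3, 0.4, -0.2] rows 1.1 tcp [ 413. -225.  268.]
[0.17, 17.03, 2.32] [-0.3, 0.4, -0.2] rows 3.1 tcp [ 486. -325.  228.]
[0.18, 11.27, 6.12] [-18.3, 0.4, -0.2] rows 2.5 tcp [ 447. -271.  210.]
[0.18, 11.35, 6.35] [-18.3, 0.4, -0.2] rows 0.1 tcp [ 447. -271.  208.]
[0.18, 15.15, 5.1] [-18.3, 0.4, -0.2] rows 1.0 tcp [ 470. -303.  208.]
yellow changed px 1302
red changed px 1273
green changed px 0
wood changed px 791Traceback (most recent call last):
  File "<stdin>", line 6, in <module>
    return _nx.concatenate(arrs, 0, dtype=dtype, casting=casting)
           ~~~~~~~~~~~~~~~^^^^^^^^^^^^^^^^^^^^^^^^^^^^^^^^^^^^^^^
ValueError: all the input array dimensions except for the concatenation axis must match exactly, but along dimension 1, the array at index 0 has size 388 and the array at index 1 has size 387
```

```bash
python3 - <<'E'
import cv2,numpy as np
a=cv2.imread('pics/top4.png')[110:310,170:370]; b=cv2.imread('pics/s5.png')[80:230,250:500]
cv2.imwrite('pics/m5.png',np.vstack([cv2.resize(a,(400,400),interpolation=2),cv2.resize(b,(400,200),interpolation=2)]))
E
```

```text
(no output)
```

View pics/m5.png

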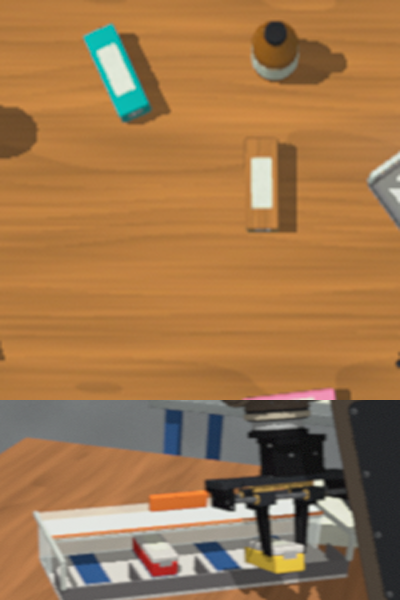

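Request:
arm_command([
  [0.1,2,1.2,-0.3,0.4,-0.2],
  [0.1,4,2.4,-0.3,0.4,-0.2],
  [0.1,4,2.4,-0.3,0.4,-0.2],
  [0.1,7,2.4,-0.3,0.4,-0.2],
  [0.15,10,2.35,-0.3,0.4,-0.2],
  [0.15,13,2.35,-0.3,0.4,-0.2],
  [0.15,15,2.3,-0.3,0.4,-0.2],
  [0.15,17,2.3,-0.3,0.4,-0.2],
  [0.15,17,2.3,-0.3,0.4,-0.2],
  [0.15,17,2.3,-0.3,0.4,-0.2],
])

```text
t: 27.97
eef_pos: [485.9, -324.2, 229.0]
tcp_rot: [-2.828, 0.0, 0.629]
ft_force: [0.6, 0.0, -0.8]
opening: 0.417
```

```bash
python3 - <<'E'
from h import *
print(state()['opening'],state()['ft_force'],state()['joints'])
plan(*insert_path('yellow')[2:])
c=lambda p:(170+p[0]/2,110+p[1]/2)
P=np.array([onz('top',c(p),40)[:2] for p in [(246,139),(279,138),(277,228),(245,229)]]); d=(P[0]+P[1]-P[2]-P[3])/2
L=np.array([onz('top',c(p),40)[:2] for p in [(251,158),(272,157),(272,208),(252,208)]]); e=(L[0]+L[1]-L[2]-L[3])/2
print(P.mean(0),L.mean(0),np.hypot(*d),np.degrees([np.arctan2(d[1],d[0]),np.arctan2(e[1],e[0])]))
E
```

```text
0.416908287593211 [ 0.64304008  0.00795343 -0.75361572] [-0.71124323  0.68956288  1.75445042  0.08336784  1.00517417 -1.39581124]
[-0.05, 0.09, 0.05] [0.0, 0.0, 0.1] rows 0.0 tcp [ 486. -325.  228.]
[-0.04, -5.69, 3.81] [-18.0, 0.0, 0.1] rows 2.5 tcp [ 447. -271.  210.]
[-0.04, -5.61, 4.05] [-18.0, 0.0, 0.1] rows 0.1 tcp [ 447. -271.  208.]
[-0.04, -1.81, 2.81] [-18.0, 0.0, 0.1] rows 1.0 tcp [ 470. -303.  208.]
[634.54792936  39.80544164] [635.32379611  39.81371427] 108.22585181198161 [-0.86430917  0.64183735]
```

Request:
arm_command([
  [0,-1.4,0.8,-4.5,0,0],
  [0,-2.9,1.7,-9,0,0],
  [0,-4.3,2.7,-13.5,0,0],
  [0,-5.7,3.8,-18,0,0],
  [0,-5.7,3.8,-18,0,0],
  [0,-5.7,3.8,-18,0,0],
  [0,-5.6,4,-18,0,0],
  [0,-5.6,4,-18,0,0],
])

```text
t: 28.63
eef_pos: [449.2, -273.1, 213.4]
tcp_rot: [3.125, -0.004, 0.629]
ft_force: [6.5, -10.6, 43.5]
opening: 0.417
```

Request:
arm_command([
  [0,1.2,0,0,0,0],
  [0,2.4,0,0,0,0],
  [0,3.3,0,0,0,0],
  [0,3.5,0,0,0,0],
  [0,3.7,0,0,0,0],
  [0,3.8,0,0,0,0],
  [0,3.8,0,0,0,0],
])

```text
t: 29.22
eef_pos: [467.7, -299.4, 210.6]
tcp_rot: [-3.134, 0.001, 0.629]
ft_force: [-11.4, 15.5, 36.5]
opening: 0.414
```

```bash
python3 - <<'E'
from h import *
s=state();print(s['opening'],s['ft_force'],s['eef_pos'])
plan(*insert_path('yellow')[5:])
E
```

```text
0.41442800793372647 [-11.39115173  15.51115982  36.4941585 ] [ 467.71189329 -299.35524307  210.61656034]
[-0.03, 0.49, 0.28] [-0.4, 0.1, 0.1] rows 0.1 tcp [ 470. -303.  208.]
```

Request:
arm_command([
  [0,-0.1,-0.1,0,0,0],
  [0,-0.15,-0.2,0,0,0],
  [0,-0.15,-0.2,0,0,0],
  [0,-0.15,-0.2,0,0,0],
])

```text
t: 29.55
eef_pos: [468.3, -300.3, 211.2]
tcp_rot: [-3.141, -0.0, 0.629]
ft_force: [-1.6, 6.7, 12.8]
opening: 0.418
```

Request:
arm_command([
  [0,0,0,0,0,0],
  [0,0,0,0,0,0],
  [0,0,0,0,0,0],
  [0,0,0,0,0,0],
  [0,0,0,0,0,0],
  [0,-1.4,-1,0,0,0],
  [0,-1.4,-5,0,0,0],
  [0,-1.4,-9,0,0,0],
  [0,-1.4,-13,0,0,0],
  [0,-1.4,-13,0,0,0],
], jaw=6.3)

```text
t: 30.38
eef_pos: [461.0, -290.5, 346.8]
tcp_rot: [3.131, -0.002, 0.628]
ft_force: [0.5, 0.4, 1.0]
opening: 0.663
```

```bash
python3 - <<'E'
from h import *
m=camera_model('wrist'); im=read_camera('wrist')[:,:,::-1].copy(); cv2.imwrite('pics/w6.png',im)
hsv=cv2.cvtColor(im,cv2.COLOR_BGR2HSV)
U=proj(m,np.array([cw(x,y,z) for x,y,z in((-30,-70,6),(-30,-30,6),(-30,-70,46),(-30,-30,46),(-30,-170,6),(-30,-130,6))])); print(U.round())
def bb(mask,name):
    n,l,s,c=cv2.connectedComponentsWithStats(mask.astype(np.uint8))
    for i in range(1,n):
        if s[i,4]>150: print(name,s[i])
H,S,V=hsv[...,0],hsv[...,1],hsv[...,2]; row=np.zeros_like(H,bool); row[180:300]=1
bb((H>22)&(H<35)&(S>120)&(V>80)&row,'yellow'); bb((H>105)&(H<125)&(S>120)&row,'blue'); bb(((H<4)|(H>176))&(S>150)&(V>60)&row,'red')
BOX['wood']=(635,39.8,0)
plan(pick('wood',up=80),pick('wood')); check()
E
sed -i "s/'wood':(456.3,252.7,37.5)/'wood':(635,39.8,0)/" h.py
```

```text
[[292. 210.]
 [339. 210.]
 [289. 223.]
 [342. 223.]
 [174. 210.]
 [221. 210.]]
yellow [286 190  61  17 588]
blue [ 174  209   51   73 3196]
blue [ 293  209   46   73 3187]
blue [ 517  211   58   72 3178]
red [406 211  59  71 741]
[30.67, -18.56, 6.15] [0.4, 0.1, -54.0] rows 8.7 tcp [600.  40. 281.]
[30.65, -18.62, 14.15] [0.4, 0.1, -54.0] rows 1.9 tcp [600.  40. 201.]
yellow changed px 1322
red changed px 1283
green changed px 0
wood changed px 937
```

View pics/w6.png

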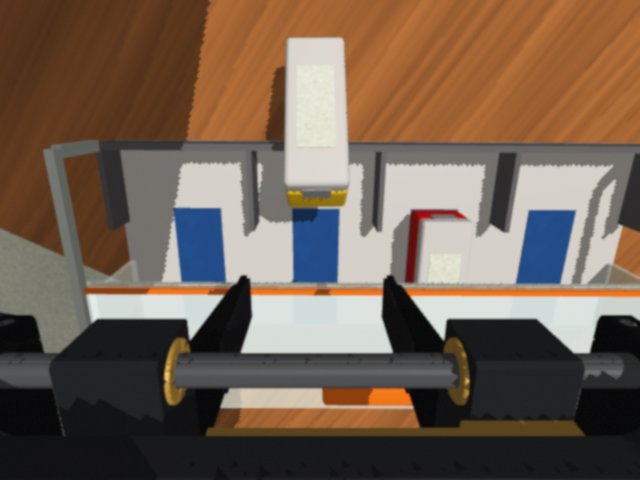

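```bash
python3 - <<'E'
from h import *
m=camera_model('wrist')
obj=np.array([(-55,-20,20),(-55,20,20),(55,20,20),(55,-20,20),(55,20,-20),(55,-20,-20)],float)
# box x = nose dir(case +x, image down), image right = case +y
px=np.array([(287,38),(343,38),(348,189),(286,188),(345,207),(290,207)],float)
Rm=RX(m['rotation'])
from scipy.optimize import least_squares
def f(q):
    R=Ro.from_euler('z',CASE[2]+q[4])*Ro.from_euler('y',q[3])
    return (proj(m,R.apply(obj)+cw(*q[:3]))-px).ravel()
for i0 in(-.3,.3):
    r=least_squares(f,[-130,-50,30,i0,0]); print(r.x.round(2),np.degrees(r.x[3:]).round(1),'rms',np.sqrt(np.mean(r.fun**2)))
    R=Ro.from_euler('y',r.x[3]); print('corners x,z',(R.apply([(-55,0,-20),(55,0,-20),(55,0,20),(-55,0,20)])+[r.x[0],0,r.x[2]])[:,[0,2]].round(0).tolist())
    
print(proj('side',cw(*r.x[:3])))
E
```

```text
[-1.0317e+02 -5.0110e+01  3.3200e+01 -5.2000e-01  1.0000e-02] [-29.9   0.7] rms 0.608953790202067
corners x,z [[-141.0, -12.0], [-46.0, 43.0], [-65.0, 78.0], [-161.0, 23.0]]
[-1.0317e+02 -5.0110e+01  3.3200e+01 -5.2000e-01  1.0000e-02] [-29.9   0.7] rms 0.6089537902020736
corners x,z [[-141.0, -12.0], [-46.0, 43.0], [-65.0, 78.0], [-161.0, 23.0]]
[[406.28505139 211.92056397]]
```

```bash
python3 - <<'E'
from h import *
# expected yellow corners at wp1 of insert path (lead,leadz,18deg)
def corners(lead,lz,th,y):
    t=np.radians(th); a=np.array([np.cos(t),-np.sin(t)]); n=np.array([np.sin(t),np.cos(t)])
    return np.array([cw((np.array([lead,lz])-u*a+h*n)[0],y+s,(np.array([lead,lz])-u*a+h*n)[1]) for u in(0,110) for h in (0,28,40) for s in(20,-20)])
a=np.array([np.cos(np.radians(18)),-np.sin(np.radians(18))]); q=np.array([40,9.])-130*a
for nm,y,f in (('yellow',-50,'pics/s5.png'),('red',50,'pics/s2.png')):
    U=proj('side',corners(q[0]-30,q[1]+35,18,y)); print(nm,'exp body u',U[:,0].min().round(),U[:,0].max().round(),'v',U[:,1].min().round(),U[:,1].max().round())
    print(U.round().tolist())
    hsv=cv2.cvtColor(cv2.imread(f),cv2.COLOR_BGR2HSV);H,S,V=hsv[...,0],hsv[...,1],hsv[...,2]
    M=((H>22)&(H<35)&(S>140)&(V>80)) if nm=='yellow' else (((H<4)|(H>176))&(S>170)&(V>60))
    M[:150]=0;M[250:]=0;M[:,:300]=0
    n,l,s,c=cv2.connectedComponentsWithStats(M.astype(np.uint8)); i=1+np.argmax(s[1:,4]); print(s[i]); 
    yy,xx=np.where(l==i)
    for X in range(xx.min(),xx.max()+1,4): print((X,yy[xx==X].min(),yy[xx==X].max()),end=' ')
    print()
for p in [(315,315),(252,338)]: print('pink',onz('top',p,40).round())
E
```

```text
yellow exp body u 401.0 440.0 v 175.0 204.0
[[401.0, 195.0], [418.0, 193.0], [401.0, 182.0], [418.0, 180.0], [401.0, 177.0], [418.0, 175.0], [422.0, 204.0], [440.0, 201.0], [421.0, 190.0], [440.0, 188.0], [421.0, 184.0], [440.0, 182.0]]
[404 191  37  19 387]
(404, np.int64(191), np.int64(200)) (408, np.int64(192), np.int64(202)) (412, np.int64(194), np.int64(204)) (416, np.int64(197), np.int64(206)) (420, np.int64(197), np.int64(208)) (424, np.int64(197), np.int64(209)) (428, np.int64(200), np.int64(209)) (432, np.int64(200), np.int64(208)) (436, np.int64(196), np.int64(208)) (440, np.int64(205), np.int64(205)) 
red exp body u 357.0 394.0 v 180.0 210.0
[[358.0, 200.0], [375.0, 198.0], [357.0, 188.0], [375.0, 185.0], [357.0, 182.0], [374.0, 180.0], [375.0, 210.0], [394.0, 207.0], [374.0, 196.0], [393.0, 193.0], [374.0, 190.0], [393.0, 187.0]]
[358 192  36  19 323]
(358, np.int64(192), np.int64(197)) (362, np.int64(193), np.int64(202)) (366, np.int64(194), np.int64(204)) (370, np.int64(204), np.int64(206)) (374, np.int64(198), np.int64(209)) (378, np.int64(198), np.int64(210)) (382, np.int64(202), np.int64(209)) (386, np.int64(201), np.int64(209)) (390, np.int64(197), np.int64(208)) 
pink [367.   6.  40.]
pink [314. 153.  40.]
```

```bash
python3 - <<'E'
from h import *
plan((cw(-104,-50,130),CY,0),(cw(-104,-50,50),CY,0))
P=state(); 
# from the grip pose onwards (virtual)
R=rot(CY,0); st={'eef_pos':cw(-104,-50,50)-R.apply([0,0,171.3]),'tcp_rot':R.as_euler('xyz')}
plan((cw(-104,-50,180),CY,0),(np.array([500,150,110]),20,-30),(np.array([500,150,28]),20,-30),st=st)
E
```

```text
[0.03, -7.74, 3.99] [0.2, -0.0, 0.0] rows 2.1 tcp [ 415. -227.  301.]
[0.02, -7.77, 11.99] [0.2, -0.0, 0.0] rows 1.9 tcp [ 415. -227.  221.]
[0.0, 0.0, -13.0] [0.0, -0.0, 0.0] rows 3.1 tcp [ 415. -227.  351.]
[37.27, -23.2, -3.71] [25.7, -19.4, -72.2] rows 11.0 tcp [580. 179. 258.]
[37.27, -23.2, 4.49] [25.7, -19.4, -72.2] rows 2.0 tcp [580. 179. 176.]
```

Request:
arm_command([
  [0,-4,2,0.2,0,0],
  [0,-7.7,4,0.2,0,0],
  [0,-7.7,4,0.2,0,0],
  [0,-7.7,4,0.2,0,0],
  [0,-7.7,8,0.2,0,0],
  [0,-7.8,11,0.2,0,0],
  [0,-7.8,12,0.2,0,0],
  [0,-7.8,12,0.2,0,0],
  [0,-7.8,12,0.2,0,0],
], jaw=8)

```text
t: 31.23
eef_pos: [415.2, -227.9, 219.5]
tcp_rot: [-3.138, 0.0, 0.628]
ft_force: [0.2, -0.1, -0.1]
opening: 0.841
```

Request:
arm_command([
  [0,0,0,0,0,0],
  [0,0,0,0,0,0],
  [0,0,0,0,0,0],
  [0,0,0,0,0,0],
  [0,0,0,0,0,0],
  [0,0,0,0,0,0],
  [0,0,-2,0,0,0],
  [0,0,-5,0,0,0],
  [0,0,-9,0,0,0],
  [0,0,-13,0,0,0],
  [0,0,-13,0,0,0],
  [0,0,-13,0,0,0],
], jaw=2.5)

```text
t: 32.23
eef_pos: [414.7, -227.3, 351.7]
tcp_rot: [3.14, -0.001, 0.628]
ft_force: [0.4, 0.2, -2.2]
opening: 0.42
```

```bash
python3 - <<'E'
from h import *
s=state();print(s['opening'],s['ft_force'])
plan((np.array([500,150,110]),20,-30),(np.array([500,150,28]),20,-30))
E
```

```text
0.41978756861958033 [ 0.44756104  0.19529902 -2.17294573]
[37.3, -23.16, 9.34] [25.8, -19.3, -72.2] rows 11.0 tcp [580. 179. 258.]
[37.29, -23.18, 17.54] [25.8, -19.3, -72.2] rows 2.0 tcp [580. 179. 176.]
```

Request:
arm_command([
  [37.3,-23.2,5,25.8,-19.3,-72.2],
  [37.3,-23.2,5,25.8,-19.3,-72.2],
  [37.3,-23.2,5,25.8,-19.3,-72.2],
  [37.3,-23.2,5,25.8,-19.3,-72.2],
  [37.3,-23.2,5,25.8,-19.3,-72.2],
  [37.3,-23.2,5,25.8,-19.3,-72.2],
  [37.3,-23.2,5,25.8,-19.3,-72.2],
  [37.3,-23.2,5,25.8,-19.3,-72.2],
  [37.3,-23.2,5,25.8,-19.3,-72.2],
  [37.3,-23.2,5,25.8,-19.3,-72.2],
  [37.3,-23.2,9.3,25.8,-19.3,-72.2],
  [37.3,-23.2,9.3,25.8,-19.3,-72.2],
])

```text
t: 33.23
eef_pos: [579.7, 182.9, 251.6]
tcp_rot: [-2.609, -0.007, 1.929]
ft_force: [-1.5, -1.0, -2.7]
opening: 0.419
```

Request:
arm_command([
  [0,0,0,0,0,0],
  [0,0,0,0,0,0],
  [0,0,0,0,0,0],
])

```text
t: 33.48
eef_pos: [580.1, 178.4, 258.2]
tcp_rot: [-2.617, -0.004, 1.916]
ft_force: [0.6, 0.1, -0.8]
opening: 0.422
```

```bash
python3 - <<'E'
from h import *
s=state();print(s['opening'],s['ft_force'])
plan((np.array([500,150,60]),20,-30),(np.array([500,150,28]),20,-30))
# side-view pitch of the box in hand
im=read_camera('side')[:,:,::-1]; cv2.imwrite('pics/s6.png',im)
hsv=cv2.cvtColor(im,cv2.COLOR_BGR2HSV);H,S,V=hsv[...,0],hsv[...,1],hsv[...,2]
u=proj('side',[500,150,105])[0].astype(int); M=((H>22)&(H<35)&(S>140)&(V>80)); R=np.zeros_like(M); R[u[1]-45:u[1]+45,u[0]-60:u[0]+60]=1; M&=R
yy,xx=np.where(M); print(u,len(xx))
if len(xx):
    for X in range(xx.min(),xx.max()+1,5):
        t=yy[xx==X]; print((X,t.min(),t.max()) if len(t) else X,end=' ')
p=Ro.from_euler('z',20,degrees=True).apply([(55,20,0),(-55,20,0),(-55,-20,0)])+[500,150,85]; print(proj('side',p).round())
E
```

```text
0.421680802214099 [ 0.60240206  0.12418543 -0.80582596]
[0.05, 2.56, 4.28] [-0.1, -0.3, -0.1] rows 1.2 tcp [580. 179. 208.]
[0.04, 4.16, 7.05] [-0.1, -0.3, -0.1] rows 0.8 tcp [580. 179. 176.]
[309 266] 646
(280, np.int64(272), np.int64(282)) (285, np.int64(272), np.int64(283)) (290, np.int64(273), np.int64(283)) (295, np.int64(274), np.int64(284)) (300, np.int64(273), np.int64(284)) (305, np.int64(278), np.int64(285)) (310, np.int64(281), np.int64(285)) (315, np.int64(279), np.int64(286)) (320, np.int64(275), np.int64(286)) (325, np.int64(276), np.int64(287)) (330, np.int64(276), np.int64(287)) (335, np.int64(277), np.int64(288)) (340, np.int64(277), np.int64(288)) [[277. 282.]
 [341. 283.]
 [340. 270.]]
```

Request:
arm_command([
  [0,1.5,2.6,0,-0.3,0],
  [0,3,5,0,-0.3,0],
  [0,3.6,6.1,0,-0.3,0],
  [0,3.9,6.6,0,-0.3,0],
  [0,4,6.8,0,-0.3,0],
  [0,4,6.8,0,-0.3,0],
])

```text
t: 34.03
eef_pos: [580.9, 179.3, 181.6]
tcp_rot: [-2.617, 0.001, 1.92]
ft_force: [-1.3, -2.7, 13.1]
opening: 0.422
```

Request:
arm_command([
  [0,0,0,0,0,0],
  [0,0,0,0,0,0],
  [0,0,0,0,0,0],
  [0,0,0,0,0,0],
  [0,0,0,0,0,0],
  [0,0,-1.5,0,0,0],
  [0,0,-4.5,0,0,0],
  [0,0,-8,0,0,0],
  [0,0,-12,0,0,0],
  [0,0,-12,0,0,0],
], jaw=8)

```text
t: 34.87
eef_pos: [639.8, 201.8, 288.9]
tcp_rot: [-2.626, 0.002, 1.922]
ft_force: [0.7, 1.1, -0.4]
opening: 0.841
```

```bash
sed -i "s/'yellow':(624.2,204.3,8.75)/'yellow':(500,150,20)/; s/u=-35,z=30,lean=0/u=-35,z=27,lean=0/; s/u=-35,h=10/u=-35,h=7/" h.py
cat >> h.py <<'E'
def fitbox(n,cam='wrist',z=40):
    """fit lid rectangle of white-lidded box from white blob nearest the nominal lid in the camera"""
    m=camera_model(cam); im=read_camera(cam)[:,:,::-1]; x,y,a=BOX[n]; u=proj(m,[x,y,z])[0]
    hsv=cv2.cvtColor(im,cv2.COLOR_BGR2HSV); M=((hsv[...,1]<60)&(hsv[...,2]>130)).astype(np.uint8)
    k,l,s,c=cv2.connectedComponentsWithStats(M)
    for i in range(1,k):
        if s[i,4]>150 and np.hypot(*(c[i]-u))<130:
            r=cv2.minAreaRect(np.argwhere(l==i)[:,::-1].astype(np.float32)); P=np.array([onz(m,p,z)[:2] for p in cv2.boxPoints(r)])
            e=[P[1]-P[0],P[2]-P[1]]; e.sort(key=lambda v:-np.hypot(*v)); d=e[0]*np.sign(e[0][0])
            print(n,cam,'centre',P.mean(0).round(1),'yaw %.1f'%np.degrees(np.arctan2(d[1],d[0])),'LW',np.round([np.hypot(*v) for v in e],0),'area',s[i,4])
E
python3 - <<'E'
from h import *
s=state();print(s['opening'],s['ft_force'],s['joints'])
fitbox('yellow','top'); fitbox('yellow','wrist'); fitbox('green','top'); fitbox('wood','top'); 
plan(pick('yellow',up=80),pick('yellow'))
cv2.imwrite('pics/t5.png',read_camera('top')[:,:,::-1])
E
```

```text
0.8412422958015735 [ 0.69233704  1.05298369 -0.39328026] [ 0.21552364  0.73935691  1.43974374 -0.06860175  1.47420562 -1.68169491]
yellow top centre [636.2  40.7] yaw 0.0 LW [58. 21.] area 248
yellow top centre [495.2 134.6] yaw 19.6 LW [102.  15.] area 178
yellow top centre [473.1 405.3] yaw 15.2 LW [111.  41.] area 817
yellow top centre [366.9   7.9] yaw -82.3 LW [61. 26.] area 288
yellow wrist centre [495.8 149. ] yaw 21.1 LW [109.  42.] area 8116
green top centre [714.7 406.2] yaw 1.3 LW [63. 62.] area 574
green top centre [491.6 133.3] yaw 19.7 LW [94. 15.] area 162
green top centre [473.4 405.4] yaw 15.2 LW [110.  41.] area 816
wood top centre [636.2  40.7] yaw 0.0 LW [58. 21.] area 248
wood top centre [492.7 133.7] yaw 19.7 LW [92. 15.] area 158
wood top centre [366.4   8.2] yaw -85.3 LW [61. 26.] area 288
[-0.06, -15.44, 9.36] [-30.2, 0.0, 0.1] rows 4.3 tcp [467. 138. 278.]
[-0.06, -11.42, 16.27] [-30.2, 0.0, 0.1] rows 1.9 tcp [467. 138. 198.]
```

```bash
sed -i "s/'yellow':(500,150,20)/'yellow':(495.8,149,20.8)/;s/'wood':(635,39.8,0)/'wood':(636,40.3,0)/;s/'green':(472.6,403.5,16.0)/'green':(473,404.8,15.4)/" h.py
python3 - <<'E'
from h import *
plan(pick('yellow',up=60),pick('yellow'))
R=rot(pick('yellow')[1],0); st={'eef_pos':pick('yellow',up=110)[0]-R.apply([0,0,171.3]),'tcp_rot':R.as_euler('xyz')}
plan(*insert_path('yellow')[:1],st=st)
E
```

```text
[-0.06, -14.81, 11.29] [-30.3, -0.2, -0.7] rows 4.5 tcp [463. 137. 258.]
[-0.06, -11.79, 16.47] [-30.3, -0.2, -0.7] rows 1.4 tcp [463. 137. 198.]
[-29.05, -18.29, 0.77] [15.4, 11.7, 74.2] rows 10.7 tcp [ 395. -200.  301.]
```

Request:
arm_command([
  [0,-7,2,-15,0,0],
  [0,-14.8,11.3,-30.3,-0.2,-0.7],
  [0,-14.8,11.3,-30.3,-0.2,-0.7],
  [0,-14.8,11.3,-30.3,-0.2,-0.7],
  [0,-14.8,11.3,-30.3,-0.2,-0.7],
  [0,-14.8,11.3,-30.3,-0.2,-0.7],
  [0,-14.8,11.3,-30.3,-0.2,-0.7],
  [0,-13.3,13.9,-30.3,-0.2,-0.7],
  [0,-11.8,16.5,-30.3,-0.2,-0.7],
  [0,-11.8,16.5,-30.3,-0.2,-0.7],
  [0,-11.8,16.5,-30.3,-0.2,-0.7],
  [0,-11.8,16.5,-30.3,-0.2,-0.7],
])

```text
t: 36.12
eef_pos: [464.2, 137.5, 199.6]
tcp_rot: [3.138, 0.001, 1.935]
ft_force: [0.1, 1.0, 0.7]
opening: 0.841
```

Request:
arm_command([
  [0,0,0,0,0,0],
  [0,0,0,0,0,0],
  [0,0,0,0,0,0],
  [0,0,0,0,0,0],
  [0,0,0,0,0,0],
  [0,0,0,0,0,0],
  [0,0,-1,0,0,0],
  [0,0,-3,0,0,0],
  [0,0,-6,0,0,0],
  [0,0,-9,0,0,0],
  [0,0,-11,0,0,0],
  [0,0,-11,0,0,0],
], jaw=2.5)

```text
t: 37.12
eef_pos: [463.3, 137.3, 313.0]
tcp_rot: [3.133, 0.002, 1.935]
ft_force: [-0.2, 0.4, -0.5]
opening: 0.416
```

```bash
python3 - <<'E'
from h import *
s=state();print(s['opening'],s['ft_force'])
plan(*insert_path('yellow')[:1])
E
```

```text
0.4161879318404317 [-0.17372425  0.35566049 -0.48772906]
[-29.09, -18.37, 1.13] [15.9, 11.5, 74.3] rows 10.7 tcp [ 395. -200.  301.]
```

Request:
arm_command([
  [-2,-1.3,0,1,0.8,5],
  [-5,-3.2,0,2.5,2,12],
  [-29.1,-18.4,0.7,15.9,11.5,74.3],
  [-29.1,-18.4,0.7,15.9,11.5,74.3],
  [-29.1,-18.4,0.7,15.9,11.5,74.3],
  [-29.1,-18.4,0.7,15.9,11.5,74.3],
  [-29.1,-18.4,0.7,15.9,11.5,74.3],
  [-29.1,-18.4,0.7,15.9,11.5,74.3],
  [-29.1,-18.4,0.7,15.9,11.5,74.3],
  [-29.1,-18.4,0.7,15.9,11.5,74.3],
  [-29.1,-18.4,0.7,15.9,11.5,74.3],
  [-29.1,-18.4,0.7,15.9,11.5,74.3],
])

```text
t: 38.12
eef_pos: [394.2, -200.9, 301.0]
tcp_rot: [-2.822, 0.007, 0.62]
ft_force: [0.3, -0.8, -1.4]
opening: 0.423
```

Request:
arm_command([
  [0,0,0,0,0,0],
  [0,0,0,0,0,0],
  [0,0,0,0,0,0],
])

```text
t: 38.37
eef_pos: [394.8, -199.8, 301.5]
tcp_rot: [-2.825, 0.005, 0.631]
ft_force: [-0.1, 0.1, -1.7]
opening: 0.422
```

```bash
cat >> h.py <<'E'
def handbox(n):
    """compare box colour edge in side view with what the tool pose predicts (bottom corners on the +y side)"""
    s=state(); R=RX(s['tcp_rot']); g=np.array(s['eef_pos'])+R.apply([0,0,171.3])
    # box frame: x lead=tool y, z up=-tool z, y=tool x ; centre at u=+35 ahead, 7 below
    P=[g+R.apply([sy,35+u,7+h]) for u in(55,-55) for h in (20,) for sy in (20,-20)]; U=proj('side',P); print('expected nose+y,nose-y,trail+y,trail-y bottom',U.round().tolist())
    im=read_camera('side')[:,:,::-1]; hsv=cv2.cvtColor(im,cv2.COLOR_BGR2HSV).astype(int);H,S,V=hsv[...,0],hsv[...,1],hsv[...,2]
    M={'yellow':(H>22)&(H<35)&(S>140)&(V>80),'red':((H<4)|(H>176))&(S>170)&(V>60),'green':(H>60)&(H<90)&(S>90)&(V>30),'wood':(H>13)&(H<24)&(S>60)&(S<150)&(V>90)}[n]
    B=np.zeros(M.shape,bool); a=U.min(0).astype(int)-[12,35]; b=U.max(0).astype(int)+[12,25]; B[a[1]:b[1],a[0]:b[0]]=1
    k,l,st,c=cv2.connectedComponentsWithStats((M&B).astype(np.uint8)); l=np.where(np.isin(l,1+np.where(st[1:,4]>40)[0]),1,0)
    yy,xx=np.where(l); print([(X,int(yy[xx==X].min()),int(yy[xx==X].max())) for X in range(xx.min(),xx.max()+1,4) if (xx==X).any()] if len(xx) else 'none')
    return im
E
python3 - <<'E'
from h import *
s=state();print(s['opening'],s['ft_force'])
cv2.imwrite('pics/s7.png',handbox('yellow'))
plan(*insert_path('yellow'))
E
```

```text
0.4219671473507132 [-0.11192995  0.08173199 -1.67722171]
expected nose+y,nose-y,trail+y,trail-y bottom [[402.0, 195.0], [419.0, 193.0], [423.0, 203.0], [441.0, 201.0]]
[(404, 187, 195), (408, 188, 198), (412, 190, 200), (416, 198, 203), (420, 194, 204), (424, 194, 205), (428, 197, 205), (432, 196, 205), (436, 193, 204)]
[0.03, 0.07, 0.08] [-0.1, 0.3, 0.1] rows 0.1 tcp [ 395. -200.  301.]
[0.04, 4.01, 2.47] [-0.1, 0.3, 0.1] rows 1.1 tcp [ 413. -224.  266.]
[0.03, 17.01, 2.44] [-0.1, 0.3, 0.1] rows 3.1 tcp [ 485. -324.  225.]
[0.05, 11.33, 6.2] [-18.1, 0.3, 0.1] rows 2.5 tcp [ 447. -271.  207.]
[0.05, 11.41, 6.44] [-18.1, 0.3, 0.1] rows 0.1 tcp [ 447. -271.  205.]
[0.04, 15.21, 5.19] [-18.1, 0.3, 0.1] rows 1.0 tcp [ 470. -303.  205.]
```

Request:
arm_command([
  [0,2,1.2,-0.1,0.3,0],
  [0,4,2.5,-0.1,0.3,0],
  [0,4,2.5,-0.1,0.3,0],
  [0,7,2.5,-0.1,0.3,0],
  [0,10,2.5,-0.1,0.3,0],
  [0,13,2.4,-0.1,0.3,0],
  [0,15,2.4,-0.1,0.3,0],
  [0,17,2.4,-0.1,0.3,0],
  [0,17,2.4,-0.1,0.3,0],
  [0,17,2.4,-0.1,0.3,0],
])

```text
t: 39.25
eef_pos: [484.6, -324.6, 225.7]
tcp_rot: [-2.825, 0.001, 0.627]
ft_force: [-1.0, 0.2, -1.2]
opening: 0.419
```

```bash
python3 - <<'E'
from h import *
s=state();print(s['opening'],s['ft_force'])
handbox('yellow')
plan(*insert_path('yellow')[2:])
E
```

```text
0.41851165658573936 [-0.97879336  0.15006675 -1.24175245]
expected nose+y,nose-y,trail+y,trail-y bottom [[376.0, 194.0], [392.0, 192.0], [393.0, 201.0], [409.0, 199.0]]
[(377, 186, 193), (381, 187, 196), (385, 192, 199), (389, 196, 201), (393, 193, 202), (397, 195, 203), (401, 195, 201), (405, 192, 201)]
[0.09, 0.09, 0.02] [-0.1, 0.0, -0.1] rows 0.0 tcp [ 485. -324.  225.]
[0.09, -5.59, 3.79] [-18.1, 0.0, -0.1] rows 2.5 tcp [ 447. -271.  207.]
[0.09, -5.51, 4.03] [-18.1, 0.0, -0.1] rows 0.1 tcp [ 447. -271.  205.]
[0.09, -1.71, 2.78] [-18.1, 0.0, -0.1] rows 1.0 tcp [ 470. -303.  205.]
```

Box is where expected. Level it, then slide back to the wall.

Request:
arm_command([
  [0.1,-1.4,0.8,-4.5,0,0],
  [0.1,-2.9,1.7,-9,0,0],
  [0.1,-4.2,2.6,-13.5,0,0],
  [0.1,-5.6,3.8,-18.1,0,0],
  [0.1,-5.6,3.8,-18.1,0,0],
  [0.1,-5.6,3.8,-18.1,0,0],
  [0.1,-5.5,4,-18.1,0,0],
  [0.1,-5.5,4,-18.1,0,0],
])

```text
t: 39.97
eef_pos: [446.8, -270.7, 207.1]
tcp_rot: [3.141, 0.001, 0.627]
ft_force: [-5.3, 5.0, 22.3]
opening: 0.421
```

Request:
arm_command([
  [0,1.2,0,0,0,0],
  [0,2.4,0,0,0,0],
  [0,3.3,0,0,0,0],
  [0,3.5,0,0,0,0],
  [0,3.7,0,0,0,0],
  [0,3.8,0,0,0,0],
  [0,3.8,0,0,0,0],
])

```text
t: 40.55
eef_pos: [468.8, -300.9, 206.8]
tcp_rot: [-3.139, 0.001, 0.627]
ft_force: [-6.9, 8.4, 20.4]
opening: 0.419
```

```bash
python3 - <<'E'
from h import *
s=state();print(s['opening'],s['ft_force'])
handbox('yellow')
plan(*insert_path('yellow')[5:])
E
```

```text
0.4191412293970668 [-6.86257427  8.39534153 20.42874631]
expected nose+y,nose-y,trail+y,trail-y bottom [[371.0, 187.0], [386.0, 185.0], [386.0, 208.0], [402.0, 206.0]]
[(372, 187, 187), (376, 186, 193), (384, 197, 204), (388, 199, 207), (392, 202, 206), (396, 201, 206), (400, 197, 204)]
[-0.02, 0.31, 0.2] [-0.1, 0.1, -0.1] rows 0.1 tcp [ 470. -303.  205.]
```

Request:
arm_command([
  [0,0.1,-0.15,0,0,0],
  [0,0.2,-0.15,0,0,0],
  [0,0.2,-0.15,0,0,0],
])

```text
t: 40.85
eef_pos: [470.9, -303.9, 206.8]
tcp_rot: [3.141, 0.001, 0.626]
ft_force: [1.2, 1.0, 7.5]
opening: 0.419
```

Request:
arm_command([
  [0,0,0,0,0,0],
  [0,0,0,0,0,0],
  [0,0,0,0,0,0],
  [0,0,0,0,0,0],
  [0,0,0,0,0,0],
  [0,-1.4,-1,0,0,0],
  [0,-1.4,-5,0,0,0],
  [0,-1.4,-9,0,0,0],
  [0,-1.4,-13,0,0,0],
  [0,-1.4,-13,0,0,0],
], jaw=6.3)

```text
t: 41.68
eef_pos: [463.5, -293.5, 342.9]
tcp_rot: [3.132, -0.002, 0.626]
ft_force: [0.4, -0.3, 0.4]
opening: 0.663
```

```bash
cat >> h.py <<'E'
def bays(out):
    m=camera_model('wrist'); im=read_camera('wrist')[:,:,::-1].copy(); cv2.imwrite(out,im)
    H,S,V=[c.astype(int) for c in cv2.split(cv2.cvtColor(im,cv2.COLOR_BGR2HSV))]; row=np.zeros(H.shape,bool); row[150:285]=1
    for nm,M in {'yellow':(H>22)&(H<35)&(S>120)&(V>80),'blue':(H>105)&(H<125)&(S>120),'red':((H<4)|(H>176))&(S>150)&(V>60),'wood':(H>13)&(H<24)&(S>60)&(S<150)&(V>90),'green':(H>60)&(H<90)&(S>90)&(V>30)}.items():
        n,l,s,c=cv2.connectedComponentsWithStats((M&row).astype(np.uint8))
        for i in range(1,n):
            if s[i,4]>100:
                x,y,w,h=s[i,:4]; f=lambda p:((onz(m,p,6)-cw(0,0,6))[:2]@np.array([[np.cos(CY/57.29578),-np.sin(CY/57.29578)],[np.sin(CY/57.29578),np.cos(CY/57.29578)]])).round(0)
                print(nm,s[i].tolist(),'top-left in case(z=6)',f((x,y)),'top-right',f((x+w,y)))
E
python3 - <<'E'
from h import *
bays('pics/w7.png'); check()
fitbox('green','top'); fitbox('wood','top')
plan(pick('wood',up=80),pick('wood'))
E
```

```text
yellow [291, 207, 49, 8, 240] top-left in case(z=6) [-30. -70.] top-right [-30. -29.]
blue [172, 206, 52, 73, 3281] top-left in case(z=6) [ -31. -169.] top-right [ -31. -126.]
blue [520, 207, 59, 73, 3276] top-left in case(z=6) [-29. 122.] top-right [-29. 171.]
red [407, 207, 60, 72, 747] top-left in case(z=6) [-29.  27.] top-right [-29.  77.]
wood [290, 206, 51, 10, 123] top-left in case(z=6) [-30. -71.] top-right [-30. -28.]
wood [614, 261, 26, 19, 350] top-left in case(z=6) [ 19. 212.] top-right [ 20. 235.]
yellow changed px 46
red changed px 1282
green changed px 0
wood changed px 914
green top centre [714.7 406.2] yaw 1.3 LW [63. 62.] area 573
green top centre [473.4 405.5] yaw 14.7 LW [111.  41.] area 815
green top centre [313.6 154.7] yaw 80.5 LW [62. 26.] area 304
wood top centre [772.7 215.8] yaw 24.6 LW [60. 24.] area 245
wood top centre [ 580.3 -258.1] yaw 35.9 LW [314. 210.] area 7341
wood top centre [636.2  40.7] yaw 0.0 LW [58. 21.] area 248
wood top centre [366.   11.2] yaw -83.8 LW [55. 27.] area 207
[30.73, -18.91, 5.7] [-0.1, 0.0, -54.2] rows 8.8 tcp [601.  40. 278.]
[30.74, -18.9, 13.7] [-0.1, 0.0, -54.2] rows 1.9 tcp [601.  40. 198.]
```

Request:
arm_command([
  [30.7,-18.9,5.7,0,0,-54.2],
  [30.7,-18.9,5.7,0,0,-54.2],
  [30.7,-18.9,5.7,0,0,-54.2],
  [30.7,-18.9,5.7,0,0,-54.2],
  [30.7,-18.9,5.7,0,0,-54.2],
  [30.7,-18.9,5.7,0,0,-54.2],
  [30.7,-18.9,5.7,0,0,-54.2],
  [30.7,-18.9,5.7,0,0,-54.2],
  [30.7,-18.9,5.7,0,0,-54.2],
  [30.7,-18.9,5.7,0,0,-54.2],
  [30.7,-18.9,5.7,0,0,-54.2],
  [30.7,-18.9,5.7,0,0,-54.2],
], jaw=8)

```text
t: 42.88
eef_pos: [600.7, 39.6, 277.6]
tcp_rot: [-3.139, 0.001, 1.572]
ft_force: [0.5, -0.2, 0.4]
opening: 0.84
```

```bash
python3 - <<'E'
from h import *
fitbox('wood','wrist')
plan(pick('wood',up=80),pick('wood'))
R=rot(pick('wood')[1],0); st={'eef_pos':pick('wood',up=110)[0]-R.apply([0,0,171.3]),'tcp_rot':R.as_euler('xyz')}
plan(*insert_path('wood')[:1],st=st)
E
```

```text
wood wrist centre [634.7  40.6] yaw 1.0 LW [57. 24.] area 3196
[0.13, 0.03, -0.03] [-0.1, 0.0, 0.0] rows 0.0 tcp [601.  40. 278.]
[0.14, 0.05, 7.97] [-0.1, 0.0, 0.0] rows 1.9 tcp [601.  40. 198.]
[-12.27, -4.39, 0.77] [16.6, 8.5, 53.6] rows 7.9 tcp [557. -82. 301.]
```

Request:
arm_command([
  [0.1,0,4,0,0,0],
  [0.1,0,8,0,0,0],
  [0.1,0,8,0,0,0],
  [0.1,0,8,0,0,0],
])

```text
t: 43.27
eef_pos: [600.7, 39.6, 198.0]
tcp_rot: [-3.137, 0.001, 1.57]
ft_force: [0.5, 0.2, -0.0]
opening: 0.843
```

Request:
arm_command([
  [0,0,0,0,0,0],
  [0,0,0,0,0,0],
  [0,0,0,0,0,0],
  [0,0,0,0,0,0],
  [0,0,0,0,0,0],
  [0,0,0,0,0,0],
  [0,0,-1,0,0,0],
  [0,0,-3,0,0,0],
  [0,0,-6,0,0,0],
  [0,0,-9,0,0,0],
  [0,0,-11,0,0,0],
  [0,0,-11,0,0,0],
], jaw=2.5)

```text
t: 44.27
eef_pos: [601.4, 41.0, 313.5]
tcp_rot: [3.136, 0.001, 1.572]
ft_force: [-0.6, 0.6, -1.9]
opening: 0.419
```

Request:
arm_command([
  [-1,-0.4,0,1,0.5,4],
  [-3,-1,0.2,3,1.5,10],
  [-12.3,-4.4,0.6,16.6,8.5,53.6],
  [-12.3,-4.4,0.6,16.6,8.5,53.6],
  [-12.3,-4.4,0.6,16.6,8.5,53.6],
  [-12.3,-4.4,0.6,16.6,8.5,53.6],
  [-12.3,-4.4,0.6,16.6,8.5,53.6],
  [-12.3,-4.4,0.6,16.6,8.5,53.6],
  [-12.3,-4.4,0.6,16.6,8.5,53.6],
  [-12.3,-4.4,0.6,16.6,8.5,53.6],
  [-12.3,-4.4,0.6,16.6,8.5,53.6],
  [-12.3,-4.4,0.6,16.6,8.5,53.6],
])

```text
t: 45.27
eef_pos: [557.1, -82.1, 302.6]
tcp_rot: [-2.829, 0.0, 0.63]
ft_force: [0.1, 0.3, -3.0]
opening: 0.416
```

```bash
python3 - <<'E'
from h import *
s=state();print(s['opening'],s['ft_force'])
cv2.imwrite('pics/s8.png',handbox('wood'))
plan(*insert_path('wood'))
E
```

```text
0.4155738571274819 [ 0.08830746  0.28546345 -3.02602725]
expected nose+y,nose-y,trail+y,trail-y bottom [[313.0, 205.0], [331.0, 203.0], [326.0, 215.0], [346.0, 213.0]]
[(312, 195, 200), (316, 197, 209), (320, 209, 212), (324, 203, 217), (328, 203, 218), (332, 208, 217), (336, 207, 217), (340, 202, 216), (344, 203, 215)]
[-0.02, 0.1, 0.2] [0.1, 0.1, 0.1] rows 0.1 tcp [557. -82. 301.]
[-0.03, 4.03, 2.61] [0.1, 0.1, 0.1] rows 1.1 tcp [ 575. -107.  266.]
[-0.06, 17.03, 2.62] [0.1, 0.1, 0.1] rows 3.1 tcp [ 647. -207.  225.]
[-0.04, 11.34, 6.37] [-17.9, 0.0, 0.1] rows 2.5 tcp [ 609. -154.  207.]
[-0.04, 11.41, 6.6] [-17.9, 0.0, 0.1] rows 0.1 tcp [ 609. -154.  205.]
[-0.05, 15.22, 5.37] [-17.9, 0.0, 0.1] rows 1.0 tcp [ 632. -186.  205.]
```

Request:
arm_command([
  [0,2,1.3,0,0,0],
  [0,4,2.6,0,0,0],
  [0,4,2.6,0,0,0],
  [0,7,2.6,0,0,0],
  [0,10,2.6,0,0,0],
  [0,13,2.6,0,0,0],
  [0,15,2.6,0,0,0],
  [0,17,2.6,0,0,0],
  [0,17,2.6,0,0,0],
  [0,17,2.6,0,0,0],
])

```text
t: 46.15
eef_pos: [647.2, -206.5, 225.7]
tcp_rot: [-2.828, 0.001, 0.628]
ft_force: [0.3, 1.2, -2.4]
opening: 0.417
```

```bash
python3 - <<'E'
from h import *
s=state();print(s['opening'],s['ft_force'])
handbox('wood')
plan(*insert_path('wood')[2:])
E
```

```text
0.41749130671620216 [ 0.28930098  1.22453726 -2.35839598]
expected nose+y,nose-y,trail+y,trail-y bottom [[296.0, 203.0], [313.0, 201.0], [307.0, 212.0], [324.0, 210.0]]
[(296, 192, 200), (300, 202, 206), (304, 207, 211), (308, 201, 214), (312, 206, 213), (316, 205, 213), (320, 200, 213)]
[-0.03, 0.12, 0.02] [0.0, 0.1, 0.0] rows 0.0 tcp [ 647. -207.  225.]
[-0.02, -5.57, 3.77] [-18.0, 0.0, 0.0] rows 2.5 tcp [ 609. -154.  207.]
[-0.02, -5.49, 4.01] [-18.0, 0.0, 0.0] rows 0.1 tcp [ 609. -154.  205.]
[-0.02, -1.69, 2.77] [-18.0, 0.0, 0.0] rows 1.0 tcp [ 632. -186.  205.]
```

Request:
arm_command([
  [0,-1.4,0.8,-4.5,0,0],
  [0,-2.9,1.7,-9,0,0],
  [0,-4.2,2.6,-13.5,0,0],
  [0,-5.6,3.7,-18,0,0],
  [0,-5.6,3.7,-18,0,0],
  [0,-5.6,3.7,-18,0,0],
  [0,-5.5,3.9,-18,0,0],
  [0,-5.5,3.9,-18,0,0],
])

```text
t: 46.87
eef_pos: [609.2, -153.3, 208.5]
tcp_rot: [3.142, -0.0, 0.629]
ft_force: [-9.1, 7.0, 25.7]
opening: 0.419
```

Request:
arm_command([
  [0,1.2,0,0,0,0],
  [0,2.4,0,0,0,0],
  [0,3.3,0,0,0,0],
  [0,3.5,0,0,0,0],
  [0,3.7,0,0,0,0],
  [0,3.9,0,0,0,0],
  [0,3.9,0,0,0,0],
])

```text
t: 47.45
eef_pos: [632.3, -184.7, 208.4]
tcp_rot: [-3.141, -0.0, 0.629]
ft_force: [-8.0, 9.3, 21.9]
opening: 0.418
```

```bash
python3 - <<'E'
from h import *
s=state();print(s['opening'],s['ft_force'])
plan(*insert_path('wood')[5:])
E
```

```text
0.4178964452399053 [-8.03428392  9.2970492  21.89143918]
[-0.08, 0.1, 0.36] [-0.0, -0.0, 0.1] rows 0.1 tcp [ 632. -186.  205.]
```

Request:
arm_command([
  [0,0.1,-0.2,0,0,0],
  [0,0.2,-0.2,0,0,0],
  [0,0.3,-0.2,0,0,0],
  [0,0.3,-0.2,0,0,0],
])

```text
t: 47.78
eef_pos: [633.4, -186.2, 208.4]
tcp_rot: [-3.136, 0.002, 0.629]
ft_force: [-7.8, 14.4, 9.3]
opening: 0.418
```

Request:
arm_command([
  [0,0,0,0,0,0],
  [0,0,0,0,0,0],
  [0,0,0,0,0,0],
  [0,0,0,0,0,0],
  [0,0,0,0,0,0],
  [0,-1.4,-1,0,0,0],
  [0,-1.4,-5,0,0,0],
  [0,-1.4,-9,0,0,0],
  [0,-1.4,-13,0,0,0],
  [0,-1.4,-13,0,0,0],
], jaw=6.3)

```text
t: 48.62
eef_pos: [626.8, -177.3, 345.7]
tcp_rot: [3.131, -0.006, 0.628]
ft_force: [1.5, -0.0, -0.4]
opening: 0.663
```

```bash
python3 - <<'E'
from h import *
bays('pics/w8.png'); check()
fitbox('green','top')
plan(pick('green',up=80),pick('green'))
E
```

```text
yellow [34, 204, 74, 73, 1526] top-left in case(z=6) [-30. -84.] top-right [-30. -22.]
blue [171, 204, 31, 72, 1272] top-left in case(z=6) [-30.  31.] top-right [-30.  57.]
red [221, 186, 25, 34, 184] top-left in case(z=6) [-45.  74.] top-right [-45.  94.]
red [247, 227, 16, 50, 289] top-left in case(z=6) [-9. 93.] top-right [ -9. 107.]
wood [30, 203, 79, 74, 189] top-left in case(z=6) [-30. -87.] top-right [-30. -21.]
wood [289, 205, 50, 9, 295] top-left in case(z=6) [-29. 130.] top-right [-29. 172.]
wood [290, 246, 43, 32, 112] top-left in case(z=6) [  8. 130.] top-right [  8. 167.]
yellow changed px 528
red changed px 1193
green changed px 0
wood changed px 209
green top centre [714.7 406.2] yaw 1.3 LW [63. 62.] area 573
green top centre [473.4 405.4] yaw 15.2 LW [110.  41.] area 818
[18.55, -57.3, 5.87] [0.0, 0.0, -69.4] rows 14.5 tcp [439. 396. 278.]
[18.55, -57.3, 13.87] [0.0, 0.0, -69.4] rows 1.9 tcp [439. 396. 198.]
```

View pics/w8.png

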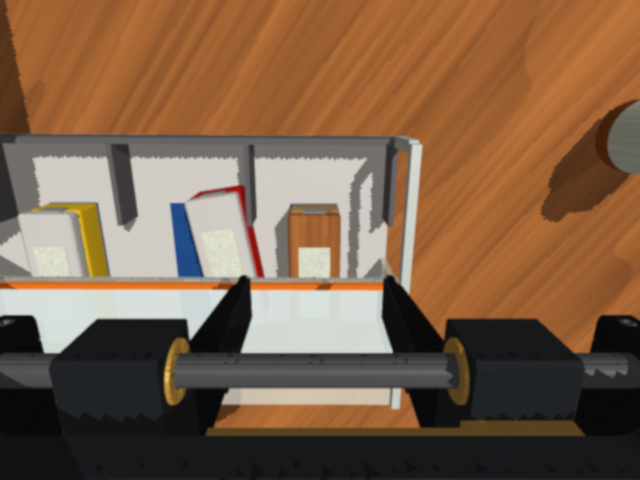

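```bash
cat >> h.py <<'E'
def w2c(p):
    c,s=np.cos(CASE[2]),np.sin(CASE[2]); d=np.asarray(p)[:2]-CASE[:2]; return np.array([c*d[0]+s*d[1],-s*d[0]+c*d[1]])
E
python3 - <<'E'
from h import *
m=camera_model('wrist')
for p in [(187,202),(203,277),(240,188),(258,272),(191,196),(230,188)]: print(p,'z46',w2c(onz(m,p,46)).round(0))
im=cv2.imread('pics/w8.png'); H,S,V=[c.astype(int) for c in cv2.split(cv2.cvtColor(im,cv2.COLOR_BGR2HSV))]
for r in range(184,280,8):
    R=np.where((((H[r,150:290]<5)|(H[r,150:290]>175))&(S[r,150:290]>140)&(V[r,150:290]>50)))[0]+150
    W=np.where((S[r,160:260]<60)&(V[r,160:260]>100))[0]+160
    B=np.where((H[r,150:290]>105)&(H[r,150:290]<125)&(S[r,150:290]>120))[0]+150
    print(r,'red',(R.min(),R.max()) if len(R) else '', 'blue',(B.min(),B.max()) if len(B) else '')
E
```

```text
(187, 202) z46 [-46.  58.]
(203, 277) z46 [12. 64.]
(240, 188) z46 [-56.  96.]
(258, 272) z46 [  8. 106.]
(191, 196) z46 [-50.  61.]
(230, 188) z46 [-56.  89.]
184 red  blue 
192 red (np.int64(201), np.int64(243)) blue 
200 red (np.int64(240), np.int64(244)) blue 
208 red (np.int64(242), np.int64(244)) blue (np.int64(172), np.int64(184))
216 red (np.int64(244), np.int64(245)) blue (np.int64(172), np.int64(185))
224 red  blue (np.int64(173), np.int64(188))
232 red (np.int64(248), np.int64(253)) blue (np.int64(174), np.int64(190))
240 red (np.int64(250), np.int64(255)) blue (np.int64(175), np.int64(192))
248 red (np.int64(251), np.int64(256)) blue (np.int64(176), np.int64(194))
256 red (np.int64(253), np.int64(258)) blue (np.int64(177), np.int64(196))
264 red (np.int64(255), np.int64(260)) blue (np.int64(178), np.int64(198))
272 red (np.int64(257), np.int64(262)) blue (np.int64(179), np.int64(200))
```

```bash
python3 - <<'E'
from h import *
plan((cw(-29,80,115),CY+8,0),(cw(-29,80,56),CY+8,0))
R=rot(CY+8,0); st={'eef_pos':cw(-29,80,56)-R.apply([0,0,171.3]),'tcp_rot':R.as_euler('xyz')}
plan((cw(-29,50,56),CY,0),(cw(-14,50,56),CY,0),(cw(-8,50,56),CY,0),st=st)
E
```

```text
[-7.0, -0.8, 5.13] [0.1, 0.0, -8.0] rows 2.1 tcp [ 564. -212.  286.]
[-7.0, -0.81, 11.03] [0.1, 0.0, -8.0] rows 1.4 tcp [ 564. -212.  227.]
[-2.97, -0.42, -0.0] [0.0, -0.0, 8.0] rows 1.1 tcp [ 540. -229.  227.]
[-3.18, 1.07, 0.0] [0.0, -0.0, 8.0] rows 0.4 tcp [ 549. -242.  227.]
[-3.26, 1.66, 0.0] [0.0, -0.0, 8.0] rows 0.1 tcp [ 552. -246.  227.]
```

Request:
arm_command([
  [-7,-0.8,3,0.1,0,-8],
  [-7,-0.8,5.1,0.1,0,-8],
  [-7,-0.8,5.1,0.1,0,-8],
  [-7,-0.8,5.1,0.1,0,-8],
  [-7,-0.8,7.5,0.1,0,-8],
  [-7,-0.8,9.5,0.1,0,-8],
  [-7,-0.8,10.9,0.1,0,-8],
  [-7,-0.8,10.9,0.1,0,-8],
  [-7,-0.8,10.9,0.1,0,-8],
], jaw=6.3)

```text
t: 49.52
eef_pos: [565.5, -211.5, 228.4]
tcp_rot: [-3.14, 0.001, 0.768]
ft_force: [0.2, -0.5, 0.0]
opening: 0.665
```

Request:
arm_command([
  [0,0,0,0,0,0],
  [0,0,0,0,0,0],
  [0,0,0,0,0,0],
  [0,0,0,0,0,0],
  [0,0,0,0,0,0],
], jaw=2.5)

```text
t: 49.93
eef_pos: [563.0, -213.0, 229.8]
tcp_rot: [-3.138, 0.005, 0.769]
ft_force: [-19.3, -12.2, 11.9]
opening: 0.418
```

```bash
python3 - <<'E'
from h import *
s=state();print(s['opening'],s['ft_force'],w2c(s['eef_pos']))
plan((cw(-29,50,56),CY,0),(cw(-14,50,56),CY,0),(cw(-8,50,56),CY,0))
E
```

```text
0.41780722191023884 [-19.2704336  -12.17386689  11.89780179] [-28.83459605  78.12537706]
[-2.78, -0.41, 0.26] [-0.2, 0.3, 8.1] rows 1.1 tcp [ 540. -229.  227.]
[-2.99, 1.07, 0.26] [-0.2, 0.3, 8.1] rows 0.4 tcp [ 549. -242.  227.]
[-3.08, 1.67, 0.26] [-0.2, 0.3, 8.1] rows 0.1 tcp [ 552. -246.  227.]
```

Request:
arm_command([
  [-0.5,0,0,0,0,0],
  [-1.2,-0.15,0,0,0,3],
  [-2,-0.3,0,0,0,6],
  [-2.8,-0.4,0,0,0,8.1],
  [-2.8,-0.4,0,0,0,8.1],
  [-2.9,0.3,0,0,0,8.1],
  [-3,1,0,0,0,8.1],
  [-3,1.2,0,0,0,8.1],
  [-3.05,1.4,0,0,0,8.1],
  [-3.05,1.4,0,0,0,8.1],
])

```text
t: 50.77
eef_pos: [551.2, -241.5, 229.5]
tcp_rot: [-3.133, 0.002, 0.626]
ft_force: [-11.6, 15.1, 17.9]
opening: 0.415
```

```bash
python3 - <<'E'
from h import *
s=state();print(s['opening'],s['ft_force'],w2c(s['eef_pos']))
plan((cw(-10,50,56),CY,0))
E
```

```text
0.4148320305772167 [-11.63221167  15.09165344  17.88279905] [-12.70449071  51.81320704]
[-0.18, 0.27, 0.22] [-0.5, 0.1, -0.1] rows 0.1 tcp [ 551. -245.  227.]
```

Request:
arm_command([
  [-0.1,-0.15,0,0,0,0],
  [-0.25,-0.15,0,0,0,0],
  [-0.25,0,0,0,0,0],
  [-0.25,0.05,0,0,0,0],
  [-0.25,0.05,0,0,0,0],
])

```text
t: 51.18
eef_pos: [549.9, -242.3, 229.5]
tcp_rot: [-3.134, 0.001, 0.628]
ft_force: [-5.5, 22.8, 17.3]
opening: 0.414
```

Request:
arm_command([
  [0,0,0,0,0,0],
  [0,0,0,0,0,0],
  [0,0,0,0,0,0],
  [0,0,0,0,0,0],
  [0,0,0,0,0,0],
  [0,-1.2,-1,0,0,0],
  [0,-1.2,-5,0,0,0],
  [0,-1.2,-9,0,0,0],
  [0,-1.2,-11,0,0,0],
  [0,-1.2,-11,0,0,0],
], jaw=6.3)

```text
t: 52.02
eef_pos: [544.2, -235.6, 343.5]
tcp_rot: [3.136, -0.003, 0.626]
ft_force: [0.3, -0.1, -0.4]
opening: 0.663
```

```bash
python3 - <<'E'
from h import *
s=state();print(w2c(s['eef_pos'])); 
bays('pics/w9.png')
fitbox('green','top')
im=cv2.imread('pics/w9.png'); H,S,V=[c.astype(int) for c in cv2.split(cv2.cvtColor(im,cv2.COLOR_BGR2HSV))]; m=camera_model('wrist')
for r in (228,240,255,270): # red lid/side extents
    seg=slice(240,400); W=np.where((S[r,seg]<45)&(V[r,seg]>170))[0]+240; R=np.where((((H[r,seg]<5)|(H[r,seg]>175))&(S[r,seg]>140)))[0]+240
    print(r,'white',W.min() if len(W) else '',W.max() if len(W) else '','red',R.min() if len(R) else '',R.max() if len(R) else '')
print(proj(m,[cw(-30,30,46),cw(0,30,46),cw(-30,70,46),cw(0,70,46)]).round())
plan(pick('green',up=80),pick('green'))
E
```

```text
[-21.54945703  49.63276527]
yellow [164, 208, 60, 73, 749] top-left in case(z=6) [-30. -77.] top-right [-29. -27.]
blue [53, 207, 58, 73, 3289] top-left in case(z=6) [ -31. -169.] top-right [ -31. -121.]
red [292, 208, 48, 8, 232] top-left in case(z=6) [-29.  30.] top-right [-29.  70.]
wood [162, 207, 63, 75, 175] top-left in case(z=6) [-30. -78.] top-right [-30. -26.]
wood [416, 208, 55, 10, 299] top-left in case(z=6) [-29. 134.] top-right [-29. 180.]
wood [430, 250, 37, 32, 110] top-left in case(z=6) [  8. 149.] top-right [  8. 181.]
wood [501, 262, 27, 20, 252] top-left in case(z=6) [ 20. 213.] top-right [ 20. 236.]
green top centre [714.7 406.2] yaw 1.3 LW [63. 62.] area 573
green top centre [473.4 405.4] yaw 15.2 LW [110.  41.] area 818
green top centre [315.  161.7] yaw 79.7 LW [48. 26.] area 225
228 white 240 395 red  
240 white 240 393 red  
255 white 240 392 red  
270 white 240 392 red  
[[290. 224.]
 [291. 263.]
 [344. 224.]
 [344. 263.]]
[28.51, -57.23, 6.07] [0.0, 0.0, -69.5] rows 15.4 tcp [439. 396. 278.]
[28.51, -57.24, 14.07] [0.0, 0.0, -69.5] rows 1.9 tcp [439. 396. 198.]
```

Request:
arm_command([
  [28.5,-57.2,6,0,0,-69.5],
  [28.5,-57.2,6,0,0,-69.5],
  [28.5,-57.2,6,0,0,-69.5],
  [28.5,-57.2,6,0,0,-69.5],
  [28.5,-57.2,6,0,0,-69.5],
  [28.5,-57.2,6,0,0,-69.5],
  [28.5,-57.2,6,0,0,-69.5],
  [28.5,-57.2,6,0,0,-69.5],
  [28.5,-57.2,6,0,0,-69.5],
  [28.5,-57.2,6,0,0,-69.5],
  [28.5,-57.2,6,0,0,-69.5],
  [28.5,-57.2,6,0,0,-69.5],
], jaw=8)

```text
t: 53.12
eef_pos: [461.5, 257.6, 290.6]
tcp_rot: [-3.138, -0.0, 1.84]
ft_force: [0.7, 0.2, 0.3]
opening: 0.843
```

```bash
python3 - <<'E'
from h import *
plan(pick('green',up=80))
E
```

```text
[13.88, 1.52, 1.23] [-0.2, -0.0, 0.0] rows 3.4 tcp [439. 396. 278.]
```

Request:
arm_command([
  [13.9,1.5,1.2,0,0,0],
  [13.9,1.5,1.2,0,0,0],
  [13.9,1.5,1.2,0,0,0],
  [13.9,1.5,1.2,0,0,0],
  [13.9,1.5,1.2,0,0,0],
  [13.9,1.5,1.2,0,0,0],
])

```text
t: 53.62
eef_pos: [439.6, 393.8, 278.8]
tcp_rot: [-3.138, 0.001, 1.841]
ft_force: [-0.1, -0.3, -0.3]
opening: 0.843
```

```bash
python3 - <<'E'
from h import *
fitbox('green','wrist')
plan(pick('green',up=80),pick('green'))
R=rot(pick('green')[1],0); st={'eef_pos':pick('green',up=110)[0]-R.apply([0,0,171.3]),'tcp_rot':R.as_euler('xyz')}
plan((np.array([455,60,170]),-20,0),*insert_path('green')[:1],st=st)
E
```

```text
green wrist centre [459.5 402.4] yaw 17.1 LW [84. 38.] area 7971
[0.26, -0.0, 0.1] [-0.2, 0.0, 0.0] rows 0.1 tcp [439. 396. 278.]
[0.26, 0.02, 8.1] [-0.2, 0.0, 0.0] rows 1.9 tcp [439. 396. 198.]
[-32.76, -7.39, -3.3] [0.0, -0.0, 35.4] rows 8.1 tcp [455.  60. 341.]
[-59.75, -29.42, 0.77] [15.7, 10.9, 68.8] rows 8.4 tcp [ 314. -259.  301.]
```

Request:
arm_command([
  [0.2,0,4,0,0,0],
  [0.2,0,8.1,0,0,0],
  [0.2,0,8.1,0,0,0],
  [0.2,0,8.1,0,0,0],
])

```text
t: 54.0
eef_pos: [439.9, 394.3, 198.4]
tcp_rot: [-3.137, 0.001, 1.838]
ft_force: [-0.4, 0.8, 0.0]
opening: 0.842
```

Request:
arm_command([
  [0,0,0,0,0,0],
  [0,0,0,0,0,0],
  [0,0,0,0,0,0],
  [0,0,0,0,0,0],
  [0,0,0,0,0,0],
  [0,0,0,0,0,0],
  [0,0,-1,0,0,0],
  [0,0,-3,0,0,0],
  [0,0,-6,0,0,0],
  [0,0,-9,0,0,0],
  [0,0,-11,0,0,0],
  [0,0,-11,0,0,0],
], jaw=2.5)

```text
t: 55.0
eef_pos: [439.7, 396.1, 314.1]
tcp_rot: [3.136, -0.003, 1.84]
ft_force: [0.3, -0.1, -1.2]
opening: 0.42
```

Request:
arm_command([
  [-1,-0.2,0,0,0,1],
  [-3,-0.7,-0.2,0,0,4],
  [-32.8,-7.4,-3.3,0,0,35.4],
  [-32.8,-7.4,-3.3,0,0,35.4],
  [-32.8,-7.4,-3.3,0,0,35.4],
  [-32.8,-7.4,-3.3,0,0,35.4],
  [-32.8,-7.4,-3.3,0,0,35.4],
  [-32.8,-7.4,-3.3,0,0,35.4],
  [-32.8,-7.4,-3.3,0,0,35.4],
  [-32.8,-7.4,-3.3,0,0,35.4],
  [-32.8,-7.4,-3.3,0,0,35.4],
  [-32.8,-7.4,-3.3,0,0,35.4],
])

```text
t: 56.0
eef_pos: [454.8, 58.8, 341.4]
tcp_rot: [-3.139, 0.001, 1.218]
ft_force: [0.7, -0.2, -3.2]
opening: 0.421
```

```bash
python3 - <<'E'
from h import *
s=state();print(s['opening'],s['ft_force'])
I=insert_path('green'); g=I[1]
plan((g[0]+[0,0,50],g[1],g[2]),*I[1:])
E
```

```text
0.4209816802967094 [ 0.70956315 -0.16230182 -3.23590145]
[-36.32, 0.27, 2.6] [17.3, 5.4, 33.5] rows 8.7 tcp [ 332. -283.  316.]
[-36.31, 0.28, 7.6] [17.3, 5.4, 33.5] rows 1.2 tcp [ 332. -283.  266.]
[-43.2, 10.57, 11.59] [17.3, 5.4, 33.5] rows 3.1 tcp [ 405. -383.  225.]
[-39.54, 5.12, 13.41] [-0.2, 0.1, 33.8] rows 2.5 tcp [ 366. -330.  207.]
[-39.54, 5.12, 13.66] [-0.2, 0.1, 33.8] rows 0.1 tcp [ 366. -330.  205.]
[-41.76, 8.44, 13.66] [-0.2, 0.1, 33.8] rows 1.0 tcp [ 389. -362.  205.]
```

Request:
arm_command([
  [-1,0,0,0,0,1],
  [-3,0.5,0,1,0.5,4],
  [-20,3,1.5,9,3,18],
  [-20,3,1.5,9,3,18],
  [-20,3,1.5,9,3,18],
  [-20,3,1.5,9,3,18],
  [-36.3,0.3,2.6,17.3,5.4,33.5],
  [-36.3,0.3,2.6,17.3,5.4,33.5],
  [-36.3,0.3,2.6,17.3,5.4,33.5],
  [-36.3,0.3,2.6,17.3,5.4,33.5],
  [-36.3,0.3,2.6,17.3,5.4,33.5],
  [-36.3,0.3,2.6,17.3,5.4,33.5],
])

```text
t: 57.0
eef_pos: [333.0, -283.4, 315.5]
tcp_rot: [-2.828, -0.002, 0.628]
ft_force: [0.1, 0.3, -1.4]
opening: 0.421
```

```bash
python3 - <<'E'
from h import *
s=state();print(s['opening'],s['ft_force'],s['joints'])
cv2.imwrite('pics/s9.png',handbox('green'))
I=insert_path('green'); g=I[1]
plan((g[0]+[0,0,50],g[1],g[2]),*I[1:])
E
```

```text
0.42117902511658534 [ 0.06941961  0.29234792 -1.44049735] [-0.86141465  0.39916818  2.05080302  0.03138729  1.00429368 -1.51110578]
expected nose+y,nose-y,trail+y,trail-y bottom [[438.0, 178.0], [454.0, 176.0], [461.0, 185.0], [478.0, 183.0]]
[(439, 174, 174), (443, 172, 180), (447, 173, 181), (451, 174, 183), (455, 181, 184), (459, 177, 185), (463, 178, 186)]
[-0.18, -0.02, 0.02] [0.0, -0.1, 0.2] rows 0.0 tcp [ 332. -283.  316.]
[-0.19, 1.52, 4.78] [0.0, -0.1, 0.2] rows 1.2 tcp [ 332. -283.  266.]
[-0.23, 14.52, 4.79] [0.0, -0.1, 0.2] rows 3.1 tcp [ 405. -383.  225.]
[-0.22, 8.83, 8.54] [-18.0, -0.1, 0.1] rows 2.5 tcp [ 366. -330.  207.]
[-0.22, 8.91, 8.77] [-18.0, -0.1, 0.1] rows 0.1 tcp [ 366. -330.  205.]
[-0.23, 12.71, 7.54] [-18.0, -0.1, 0.1] rows 1.0 tcp [ 389. -362.  205.]
```

Box sits in the hand as expected. Insert.

Request:
arm_command([
  [-0.2,0.8,2.4,0,0,0],
  [-0.2,1.5,4.7,0,0,0],
  [-0.2,1.5,4.7,0,0,0],
  [-0.2,4.5,4.7,0,0,0],
  [-0.2,7.5,4.7,0,0,0],
  [-0.2,10.5,4.7,0,0,0],
  [-0.2,12.5,4.7,0,0,0],
  [-0.2,14.5,4.7,0,0,0],
  [-0.2,14.5,4.7,0,0,0],
  [-0.2,14.5,4.7,0,0,0],
])

```text
t: 57.88
eef_pos: [406.1, -381.8, 227.4]
tcp_rot: [-2.829, -0.002, 0.633]
ft_force: [-0.6, 1.5, -1.4]
opening: 0.417
```

```bash
python3 - <<'E'
from h import *
s=state();print(s['opening'],s['ft_force'])
handbox('green')
plan(*insert_path('green')[2:])
E
```

```text
0.416599078758654 [-0.5676888   1.47559601 -1.44464099]
expected nose+y,nose-y,trail+y,trail-y bottom [[413.0, 188.0], [428.0, 187.0], [432.0, 195.0], [448.0, 193.0]]
[(413, 184, 187), (417, 182, 191), (421, 184, 193), (425, 191, 194), (429, 188, 196), (433, 188, 197), (437, 191, 196), (441, 190, 195), (445, 187, 187)]
[-0.18, 0.12, 0.18] [0.0, -0.0, 0.3] rows 0.1 tcp [ 405. -383.  225.]
[-0.14, -5.57, 3.93] [-18.0, -0.1, 0.3] rows 2.5 tcp [ 366. -330.  207.]
[-0.14, -5.49, 4.16] [-18.0, -0.1, 0.3] rows 0.1 tcp [ 366. -330.  205.]
[-0.17, -1.69, 2.93] [-18.0, -0.1, 0.3] rows 1.0 tcp [ 389. -362.  205.]
```

Request:
arm_command([
  [-0.1,-1.4,0.8,-4.5,0,0.3],
  [-0.2,-2.9,1.8,-9,0,0.3],
  [-0.2,-4.2,2.8,-13.5,0,0.3],
  [-0.2,-5.6,3.8,-18,0,0.3],
  [-0.2,-5.6,3.8,-18,0,0.3],
  [-0.2,-5.6,3.8,-18,0,0.3],
  [-0.2,-5.5,4,-18,0,0.3],
  [-0.2,-5.5,4,-18,0,0.3],
])

```text
t: 58.6
eef_pos: [365.2, -330.4, 208.3]
tcp_rot: [3.139, -0.001, 0.628]
ft_force: [-3.9, 4.7, 25.7]
opening: 0.421
```

Request:
arm_command([
  [0,1.2,0,0,0,0],
  [0,2.4,0,0,0,0],
  [0,3.3,0,0,0,0],
  [0,3.5,0,0,0,0],
  [0,3.7,0,0,0,0],
  [0,3.9,0,0,0,0],
  [0,3.9,0,0,0,0],
])

```text
t: 59.18
eef_pos: [387.6, -361.2, 207.9]
tcp_rot: [-3.14, -0.001, 0.628]
ft_force: [-6.9, 8.7, 21.7]
opening: 0.418
```

Request:
arm_command([
  [0,0.1,-0.2,0,0,0],
  [0,0.2,-0.2,0,0,0],
  [0,0.2,-0.2,0,0,0],
])

```text
t: 59.43
eef_pos: [388.2, -362.0, 208.2]
tcp_rot: [-3.135, -0.001, 0.627]
ft_force: [-7.2, 12.1, 3.2]
opening: 0.421
```

```bash
python3 - <<'E'
from h import *
s=state();print(s['opening'],s['ft_force'],w2c(s['eef_pos']))
plan(*insert_path('green')[5:])
E
```

```text
0.4210799425867874 [-7.19207199 12.07553068  3.24619287] [ -10.86772449 -150.86231898]
[0.09, 0.09, 0.34] [-0.4, -0.1, -0.0] rows 0.1 tcp [ 389. -362.  205.]
```

Wall contact (14 N). Release, rise, and check the whole row.

Request:
arm_command([
  [0,0,0,0,0,0],
  [0,0,0,0,0,0],
  [0,0,0,0,0,0],
  [0,0,0,0,0,0],
  [0,0,0,0,0,0],
  [0,-1.4,-1,0,0,0],
  [0,-1.4,-5,0,0,0],
  [0,-1.4,-9,0,0,0],
  [0,-1.4,-13,0,0,0],
  [0,-1.4,-13,0,0,0],
], jaw=6.3)

```text
t: 60.27
eef_pos: [381.6, -354.2, 344.4]
tcp_rot: [3.13, -0.002, 0.627]
ft_force: [-0.3, -0.5, -0.0]
opening: 0.66
```

```bash
python3 - <<'E'
from h import *
bays('pics/w10.png')
I=(cw(-45,0,190),CY,0)
plan((cw(-45,-30,190),CY,0),off=190)
plan((cw(112,0,170),CY,0),(cw(112,0,95),CY,0),off=190)
E
```

```text
yellow [409, 204, 61, 72, 764] top-left in case(z=6) [-30. -73.] top-right [-30. -22.]
red [524, 205, 62, 72, 1453] top-left in case(z=6) [-29.  24.] top-right [-29.  76.]
wood [0, 170, 220, 101, 275] top-left in case(z=6) [ -59. -408.] top-right [ -59. -229.]
wood [417, 204, 55, 73, 163] top-left in case(z=6) [-30. -66.] top-right [-30. -20.]
green [294, 204, 46, 6, 173] top-left in case(z=6) [ -30. -170.] top-right [ -30. -131.]
[12.17, -2.33, -3.86] [0.5, -0.1, -0.1] rows 3.1 tcp [ 466. -263.  380.]
[15.19, 13.35, -1.72] [0.5, -0.1, -0.1] rows 4.9 tcp [ 583. -373.  360.]
[15.18, 13.29, 5.78] [0.5, -0.1, -0.1] rows 1.8 tcp [ 583. -373.  285.]
```

Request:
arm_command([
  [0,0,-2,0.5,0,0],
  [14.5,12.6,-1.7,0.5,0,0],
  [14.5,12.6,-1.7,0.5,0,0],
  [14.5,12.6,-1.7,0.5,0,0],
  [14.5,12.6,-1.7,0.5,0,0],
  [14.5,12.6,-1.7,0.5,0,0],
  [15.2,13,-1.7,0.5,0,0],
  [15.2,13,-1.7,0.5,0,0],
  [15.2,13,-1.7,0.5,0,0],
], jaw=0)

```text
t: 61.07
eef_pos: [580.0, -369.7, 353.8]
tcp_rot: [-3.132, -0.0, 0.627]
ft_force: [-0.9, 0.3, -0.1]
opening: 0.086
```

```bash
python3 - <<'E'
from h import *
s=state();print(s['opening'],w2c(s['eef_pos']),s['eef_pos'])
m=camera_model('wrist');im=read_camera('wrist')[:,:,::-1];cv2.imwrite('pics/w11.png',im)
hsv=cv2.cvtColor(im,cv2.COLOR_BGR2HSV);M=((hsv[...,0]<14)&(hsv[...,0]>6)&(hsv[...,1]>210)&(hsv[...,2]>150)).astype(np.uint8)
n,l,st,c=cv2.connectedComponentsWithStats(M)
print([st[i].tolist() for i in range(1,n) if st[i,4]>200]); print(proj(m,[cw(64.6,-45,114),cw(64.6,45,84),cw(78.6,45,114)]).round())
plan((cw(108,0,95),CY,0),(cw(5,0,95),CY,0),(cw(-5,0,95),CY,0),off=190)
E
```

```text
0.08604106716296304 [108.00245805  -0.19377876] [ 580.00174676 -369.72609465  353.82031334]
[[150, 90, 490, 8, 2061], [241, 188, 150, 27, 3961]]
[[238. 193.]
 [386. 185.]
 [393. 217.]]
[0.06, 0.07, 6.94] [-0.5, -0.0, -0.1] rows 1.7 tcp [ 580. -370.  285.]
[0.05, -10.23, 7.03] [-0.5, -0.0, -0.1] rows 2.5 tcp [ 520. -286.  285.]
[0.05, -11.23, 7.04] [-0.5, -0.0, -0.1] rows 0.2 tcp [ 514. -278.  285.]
```

Request:
arm_command([
  [0,0,3.5,-0.5,0,0],
  [0,0,6.9,-0.5,0,0],
  [0,0,6.9,-0.5,0,0],
  [0,-1.2,7,-0.5,0,0],
  [0,-2.4,7,-0.5,0,0],
  [0,-3.6,7,-0.5,0,0],
  [0,-4.8,7,-0.5,0,0],
  [0,-6,7,-0.5,0,0],
  [0,-7.2,7,-0.5,0,0],
  [0,-8.4,7,-0.5,0,0],
  [0,-9.6,7,-0.5,0,0],
  [0,-10.3,7,-0.5,0,0],
])

```text
t: 62.12
eef_pos: [518.8, -285.8, 287.8]
tcp_rot: [3.138, -0.002, 0.626]
ft_force: [1.0, -3.2, 1.3]
opening: 0.002
```

Request:
arm_command([
  [0,-0.4,0,0,0,0],
  [0,-0.8,0,0,0,0],
  [0,-1,0,0,0,0],
  [0,-1.1,0,0,0,0],
  [0,-1.1,0,0,0,0],
])

```text
t: 62.53
eef_pos: [514.0, -278.5, 287.0]
tcp_rot: [3.135, -0.002, 0.626]
ft_force: [3.0, -9.3, 3.6]
opening: 0.007
```

```bash
python3 - <<'E'
from h import *
s=state();print(s['opening'],w2c(s['eef_pos']),s['ft_force'])
E
```

```text
0.00687276024393523 [-4.63824896e+00 -1.30822958e-03] [ 2.96352485 -9.33253346  3.62364078]
```

Request:
arm_command([
  [0,-0.1,0,0,0,0],
  [0,-0.2,0,0,0,0],
  [0,-0.2,0,0,0,0],
  [0,-0.2,0,0,0,0],
])

```text
t: 62.87
eef_pos: [513.5, -277.9, 287.1]
tcp_rot: [3.131, -0.003, 0.626]
ft_force: [6.8, -16.4, -1.8]
opening: 0.007
```

Request:
arm_command([
  [0,0.3,0,0,0,0],
  [0,1.2,0,0,0,0],
  [0,1.5,-4,0,0,0],
  [0,1.5,-8,0,0,0],
  [0,1.5,-12,0,0,0],
  [0,4,-16,0,0,0],
  [0,8,-18,0,0,0],
  [0,8,-18,0,0,0],
])

```text
t: 63.53
eef_pos: [560.3, -342.9, 470.7]
tcp_rot: [3.133, -0.003, 0.626]
ft_force: [0.7, -0.2, 0.4]
opening: 0.005
```

```bash
python3 - <<'E'
from h import *
m=camera_model('wrist');im=read_camera('wrist')[:,:,::-1];cv2.imwrite('pics/w12.png',im)
hsv=cv2.cvtColor(im,cv2.COLOR_BGR2HSV);M=((hsv[...,0]<14)&(hsv[...,0]>6)&(hsv[...,1]>200)&(hsv[...,2]>150)).astype(np.uint8)
n,l,st,c=cv2.connectedComponentsWithStats(M)
for i in range(1,n):
    if st[i,4]>200: x,y,w,h=st[i,:4]; print(st[i].tolist(),'front row -> case at z114',w2c(onz(m,(x,y),114)).round(),'z84',w2c(onz(m,(x,y),84)).round(), w2c(onz(m,(x+w,y),84)).round())
print('exp fin s=0',proj(m,[cw(-29,-45,84),cw(-29,-45,114),cw(-15,45,114)]).round())
top=read_camera('top')[:,:,::-1]; cv2.imwrite('pics/top9.png',top)
t0=cv2.imread('pics/top0.png')
for n,(u,v) in {'bottle':(307,133),'jar':(151,170)}.items():
    d=np.abs(top.astype(int)-t0).max(2)>40; print(n,'changed',int(d[v-22:v+22,u-22:u+22].sum()))
# box colours seen through the clear shutter: front-end extents per box in wrist view
H,S,V=[c.astype(int) for c in cv2.split(hsv)]
for nm,yb in BAY.items(): print(nm,[hsv[tuple(proj(m,cw(x,yb,46))[0].round().astype(int)[::-1])].tolist() for x in (-20,0) if 0<=proj(m,cw(x,yb,46))[0][0]<640 and proj(m,cw(x,yb,46))[0][1]<480], hsv[min(479,int(proj(m,cw(-30,yb,25))[0][1])),max(0,min(639,int(proj(m,cw(-30,yb,25))[0][0])))].tolist())
E
```

```text
[169, 12, 320, 6, 778] front row -> case at z114 [ -82. -112.] z84 [ -89. -122.] [-89. 146.]
[262, 87, 107, 16, 1116] front row -> case at z114 [-28. -43.] z84 [-30. -47.] [-30.  48.]
exp fin s=0 [[264.  88.]
 [260.  86.]
 [370. 104.]]
bottle changed 0
jar changed 0
green [[66, 7, 196], [56, 10, 200]] [53, 5, 196]
yellow [[12, 230, 222], [56, 9, 199]] [14, 224, 241]
red [[13, 229, 229], [50, 8, 198]] [15, 215, 245]
wood [[20, 28, 185], [53, 10, 200]] [23, 27, 187]
```

```bash
python3 - <<'E'
from h import *
im=read_camera('side')[:,:,::-1]; cv2.imwrite('pics/s10.png',im); H,S,V=[c.astype(int) for c in cv2.split(cv2.cvtColor(im,cv2.COLOR_BGR2HSV))]
C={'yellow':(H>20)&(H<35)&(S>90),'red':((H<5)|(H>174))&(S>110),'green':(H>60)&(H<95)&(S>60),'wood':(H>10)&(H<24)&(S>50)&(S<150)}
for n,y in BAY.items():
    U=proj('side',[cw(-30,y+20,6),cw(-30,y-20,6),cw(-30,y-20,46),cw(80,y+20,6),cw(80,y+20,46)]); a=U.min(0).astype(int)-10;b=U.max(0).astype(int)+10
    B=np.zeros(H.shape,bool);B[a[1]:b[1],a[0]:b[0]]=1; yy,xx=np.where(C[n]&B)
    print(n,'exp front-bottom',U[:2].round().tolist(),'rear',U[3].round(),'seen x',xx.min() if len(xx) else'',xx.max() if len(xx) else'','y',yy.min() if len(xx) else'',yy.max() if len(xx) else'',len(xx))
job_done(); print('handed in',state()['t'])
E
```

```text
green exp front-bottom [[425.0, 203.0], [441.0, 201.0]] rear [408. 183.] seen x 416 439 y 190 201 155
yellow exp front-bottom [[386.0, 208.0], [402.0, 206.0]] rear [370. 187.] seen x 377 401 y 195 207 192
red exp front-bottom [[345.0, 213.0], [362.0, 211.0]] rear [332. 192.] seen x 338 360 y 199 211 173
wood exp front-bottom [[303.0, 219.0], [320.0, 217.0]] rear [292. 197.] seen x 282 329 y 196 227 315
the job is handed in; nothing more can be done
the job is handed in; nothing more can be done
```

All four slide boxes are in the cabinet: green in bay 1, yellow in bay 2, red in bay 3 and wood in bay 4. They sit lid up and are pushed back to the rear wall. The shutter is fully shut, and I handed the job in at about 64 s of robot time.

**What went wrong on the way**
- **Wood:** it swung round in the grip on its first insertion. I lifted it out, laid it on the table and put it in again.
- **Yellow:** it slipped about 9 mm down in the grip, ended up leaning on the lip and had to be picked up again.
- **Red:** after it was placed it turned up about 3 cm aside and turned about 8°. I didn't see what moved it. I re-gripped it, squared it up and pushed it back to the wall.

**Last checks**
- **Boxes:** in the wrist camera, the front ends of all four boxes measured 29–30 mm in front of the case origin; a box filling its bay mark should read 30 mm. They were laterally on their marks to about 1 mm where seen straight on. I measured green, yellow and red after the last placing, and wood earlier, after red was put back.
- **Rear wall:** red, wood and green showed clear wall contact (14–19 N). Yellow's contact force was weak at the end, so its touch on the wall rests on the camera measurement.
- **Shutter:** it moved less than 1 mm under about 18 N at the front stop, and the fin is where it should be when shut.
- **Bystanders:** no change around the bottle and the jar in the top view.
- **Final side view:** green, yellow and red matched their expected places within about 2 pixels. The wood colour mask was smeared by the table colour, so that check says little about the wood box.

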